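Turn the drilled board over in the tilting jig

TASK

The board in the tilting jig has been drilled on one face: with the cradle still tilted, lift the board out, turn it over and set it back in the cradle with its drilled face down against the bed, down on the lip and between the side fences, and let go of it; do not drop it. Then swing the cradle by its handle bar until it is level against its stop, and after that push the lock pin fully home. Leave the other things on the bench as they are.

Things in the scene. Friction and masses are not known exactly. Their poses are not given: they have to be found in the camera images.
- board_centre (a point): Centre (half-way through) of the loose wooden board, 170 x 110 x 10 mm, about 0.13 kg. x runs along the 170 mm length, y along the width, z out of the drilled face, which shows 12 dark blind holes of 16 mm in a 4 x 3 grid; the other face shows two thin cross lines only. It starts in the cradle, drilled face up and outward, a short edge on the lip, x down the slope.
- bed_seat (a point): Point on the aluminium bed's surface, turning with the cradle: the seated board's centre is 5 mm from here along z, at x = y = 0. x runs along the bed to the lip, y along the pivot, z is the bed's outward normal. Bed (14 mm thick) from x = -30 mm to the lip at +85 mm; lip 12 mm high. Side fences 8 mm high at y = +/-58.5 mm (3.5 mm play each side), from x = -30 mm (+y one: -50 mm) to the lip.
- pivot (a point): Point on the pivot axis, mid-cradle, 120 mm above the bench, 15 mm along x and -10 mm along z from bed_seat; axes turn as for bed_seat. The cradle hangs between two grey cheeks (outer faces y = +/-85 mm, tops 140 mm above the bench) on a base plate 220 x 200 x 12 mm fixed to the bench; the jig's place and heading vary.
- cradle (a joint): Angle of the cradle about the pivot, rad: 0 = tilted (a stop; bed_seat's x points 57 degrees below the horizontal, obliquely away from the robot to its left, lip low), 1.0 = level (the other stop). Growing values (turning about -y of the pivot) lower the handle and raise the lip. Friction keeps it where it is left; about 8 N at the handle moves it.
- handle_grip (a point): Where to hold the handle: a steel bar, 16 mm diameter, parallel to the pivot, on the cradle's -y side, 85 mm from the pivot (cradle x = -85 mm, opposite to the lip). The bar is free for 59 mm inward and 41 mm outward of this point. Axes as bed_seat; the bar starts about 190 mm above the bench and is at 120 mm when level.
- pin_grip (a point): Centre of the black grip of the captive lock pin on the jig's +y side, 120 mm above the bench: a block 22 mm (x) x 24 mm (y, along the pin) x 34 mm high on a 12 mm steel pin. It slides along y; in is -y, towards the cheek. When home, the grip is still 20 mm from the cheek. Its axes do not tilt: z up, y along the pivot.
- lock_pin (a joint): How far the lock pin is pushed in, m: starts at 0 to 0.006 (out), 0.025 = fully home. About 3 N of friction. It enters the slot in the cradle's side only when the cradle is level (within about 0.05 rad); otherwise it strikes the index plate.
- offcut_mid (a point): Bystander: centre of a loose wood offcut 120 x 55 x 45 mm.
- glue_mid (a point): Bystander: centre of a standing white bottle, 56 mm diameter, 140 mm high.
- mallet: Bystander: hammer lying on the right of the bench.
- dust_brush: Bystander: brush lying on the left of the bench.
- board: The same board, origin at its centre. In the cradle its upper short end overhangs the bed by 55 mm and is free on both faces: it can be pinched there across its 10 mm thickness with the fingers pointing down the slope, 33 degrees from vertical.
- square_mid (a point): Bystander: try square lying flat right of the jig, wooden stock 100 mm, steel blade 150 mm; the point is on the stock.
Not all that is in view belongs to the job. Of the things like the board, leave any that is purple or yellow; of the rest the smaller one is meant.

How it is judged:
On the way, in this order (a step that is already met when the one before it is completed fails the run):
1. the board lies turned over (drilled face against the bed) and released in the cradle, while the cradle is still tilted (angle between board_centre's own z axis and vertical above 1.8 rad and value of joint cradle below 0.3 rad and contact force between the fingers and board below 0.1 N and x of board_centre in the frame of bed_seat between -0.006 and 0.006 m and y of board_centre in the frame of bed_seat between -0.006 and 0.006 m and z of board_centre in the frame of bed_seat between 0.001 and 0.009 m), for 0.2 s.
2. the cradle is swung level with the board in it (value of joint cradle above 0.94 rad and angle between board_centre's own z axis and vertical above 3.02 rad and x of board_centre in the frame of bed_seat between -0.006 and 0.006 m and y of board_centre in the frame of bed_seat between -0.006 and 0.006 m and z of board_centre in the frame of bed_seat between 0.001 and 0.009 m), for 0.2 s.
3. the lock pin is pushed home (value of joint lock_pin above 0.022 m), for 0.2 s.
At the end, for the whole second after the job is handed in: The cradle is level (within 0.06 rad of its stop), the lock pin is home (within 3 mm), and the board rests at rest on the bed with its drilled face down (within 0.12 rad), its centre within 6 mm of the seat along and across the bed and within 4 mm in height (all of step 2 and value of joint lock_pin above 0.022 m and linear speed of board below 0.02 m/s and velocity of joint cradle below 0.05 rad/s); the robot touches nothing.
It fails at once if the board is dropped: it moves faster than 0.9 m/s with no finger on it (a fall of about 4 cm) (linear speed of board above 0.9 m/s and contact force between the fingers and board below 0.1 N).
It fails at once if another thing on the bench (offcut, bottle, try square, hammer, brush) is moved more than 3 cm (distance of any of offcut_mid, glue_mid, mallet, dust_brush, square_mid from where it was at the start of the episode above 0.03 m).
It also fails if it takes over 64 s, if anything falls off the work surface, if the arm or the gripper's body presses on something with over 40 N, if the wrist force passes 120 N, or if a joint passes its speed limit or range.

ROBOT

A 7-joint arm with a two-finger parallel gripper is mounted at the origin on the work surface. World frame = base frame: x ahead of the robot, y to its left, z up, the work surface at z = 0. Lengths are in m, angles in rad, forces in N, time in s.
With the tool pointing down it reaches from about 0.425 to 0.875 m from the base axis. Payload 4.7 kg.
Tool frame: the origin (TCP) lies on the centre line of the jaws, within the pads' length; the fingertips stand 14 mm ahead of it and the grasp point (between the pads) lies 5 mm behind it; z points along the fingers, y is the direction in which the jaws open and shut (so a half turn about z gives the same grasp; the last joint's range is limited). The gripper opens to 87 mm and grips with 3 to 60 N. Pads are 19 mm wide; open, the fingers measure 117 mm over their backs; the gripper's body (75 mm by 190 mm) begins 51 mm behind the grasp point.
Start: joints at [-1.298, 0.321, -0.07, 1.45, 0.023, 1.371, -0.057], TCP at [0.166, 0.628, 0.237] pointing down, gripper open.
Joint ranges: [-2.86, 2.86], [-0.3, 2.09], [-1.38, 1.24], [0.06, 2.45], [-1.56, 4.7], [0.09, 2.05], [-2.69, 2.69]. Speed limits (rad/s): [2.57, 2.57, 3.14, 3.14, 3.14, 3.14, 3.14].

INTERFACE

Orientations are given as a rotation vector (axis times angle).
In Python, from bench import ctrl, optics, models gives the robot as it stands. The module is installed in compiled form; this text tells all that it offers.
- The arm moves only by the tool arm_command, never from a script. Its argument "motion" is a list of rows, each a list of 3 entries, a list of its own where there are three numbers: the shift along the tool's x, y, z in mm, then the turn, a rotation vector about the tool's x, y, z in degrees, then the closure, from 0 (fully open) to 1 (shut). In form: [[[x, y, z], [ax, ay, az], claw], ...]. A call has 1 to 8 rows; each row shifts and turns the commanded pose from where the row before left it, along the tool's axes as they then stand; what a row does not reach is not made up. A row lasts 1/12 s, in which the tool goes at most 41.7 mm and 7.16 degrees, less where a joint would pass 70% of its speed; a pose out of reach is approached as far as the arm can. A call with a gripper value outside its range is refused whole. The fingers move at their own pace and stop on an object; "force" is the grip in N (left out, the last holds). Time passes only in rows, so rows that do not move let the fingers close. It gives the time, the measured TCP pose, the force and the opening at its end, in the units of the state.
- ctrl.get_state(): the state, without advancing time (a new reading comes with each control period).
- optics.get_image(name): name is "scene" or "side" or "wrist"; returns (picture, depth): 400x640x3 uint8, blue, green, red; 400x640 float32, m along the optical axis (not along the pixel's ray), 0 where there is no reading.
- optics.camera_model(name): a dict with "fovy" (degrees; the focal length in pixels is half the picture's height over the tangent of half this angle, whatever the lens; pixels are square), "cx", "cy" (the principal point, pixels), "rvec" (rotation vector, rad) and "tvec" (3), from world to camera coordinates, as OpenCV has them; the wrist camera has in their place "mount" (4x4, takes a point from camera to tool coordinates, whose origin is the TCP and whose axes are the flange's). Camera axes: x right, y down, z forward; pixel columns grow to the right and rows downward; lengths in m; the calibration is good to about 2 mm. A picture is of the moment at which its call begins: read the wrist's pose just before it. camera_model takes no time and is no camera call.
- ctrl.close_job(): hands the job in, once; it reports no verdict.
Trained networks look in the newest picture that a camera, given by its name, has taken for a name from the list of things; names that differ only in an ending like _2 or _b are one class to them, and where a whole thing is asked for, a point or a joint stands for the part that bears it (a point fixed in the world has none). Each returns a list of dicts, best first, with "conf" (0 to 1); they miss things now and then, are a little off and sometimes report something else, mostly with a low value. They report only what shows in the picture. A call takes as long as a camera call. They do not tell look-alikes from the thing itself.
- models.search_frame(camera, target): "location" ([x, y, z] in m, in the coordinates of the camera as it stood for that picture, good to about 4 mm: the middle of the surface that is visible of it).
- models.silhouettes(camera, target): "pixels" (400x640 bool, what is visible of it).
The state is a dict: "time": time; "joint_positions": joint angles; "qd": joint speeds; "joint_torque": joint torques, N m; "position": TCP position; "tool_rot": TCP orientation; "ft_force": force on the tool from outside, world axes, zero at the start; "torque": the same for the moment, N m; "grip_width": opening from 0.0 (shut) to 1.0 (fully open).
Only numpy, scipy, OpenCV 4.12 (cv2) and the standard library are available. Lean on these libraries where they do the work, as an engineer would, in place of code of your own. Each camera call takes 0.05 s, during which the arm holds its last target.

## Working session

There is one attempt and no reset: what is moved stays moved. The work goes in short steps, Python scripts to look and compute and a tool call to move; the robot and the scene stay as the last step left them, time stands still between calls to the robot, and variables do not carry over. Pictures are saved under pics/ and viewed, and the job is handed in when it is done.

Besides the shell and the picture viewer there is one more tool, called after "Emit:" in YAML: its name, and indented under it one key for each argument. arm_command: Moves the arm, as the interface text tells. Its arguments: {"type":"object","properties":{"motion":{"type":"array","items":{"type":"array"}},"force":{"type":"number"}},"required":["motion"]}

```bash
mkdir -p pics; ls; cat > h.py <<'E'
import numpy as np, cv2
from scipy.spatial.transform import Rotation as R
from bench import ctrl, optics, models
def K(name):
    m=optics.camera_model(name); f=200/np.tan(np.radians(m['fovy'])/2)
    return f,m['cx'],m['cy'],m
def T_wc(name,st=None):
    f,cx,cy,m=K(name)
    if 'mount' in m:
        st=st or ctrl.get_state()
        T=np.eye(4);T[:3,:3]=R.from_rotvec(st['tool_rot']).as_matrix();T[:3,3]=st['position']
        return T@np.array(m['mount'])
    Rm=R.from_rotvec(np.ravel(m['rvec'])).as_matrix();T=np.eye(4);T[:3,:3]=Rm.T;T[:3,3]=-Rm.T@np.ravel(m['tvec']);return T
def cloud(name,d,T):
    f,cx,cy,m=K(name);v,u=np.mgrid[0:400,0:640]
    P=np.stack([(u-cx)/f*d,(v-cy)/f*d,d],-1)
    W=P@T[:3,:3].T+T[:3,3]; W[d<=0]=np.nan; return W
def proj(name,p,T):
    f,cx,cy,m=K(name);q=(np.asarray(p)-T[:3,3])@T[:3,:3]
    return np.stack([q[...,0]/q[...,2]*f+cx,q[...,1]/q[...,2]*f+cy],-1)
E
python3 - <<'E'
from h import *
st=ctrl.get_state();print(st)
for n in ['scene','side','wrist']:
    print(n,optics.camera_model(n))
    im,d=optics.get_image(n);cv2.imwrite(f'pics/{n}0.png',im);np.savez(f'{n}0.npz',im=im,d=d,T=T_wc(n,st))
E
```

```text
pics
{'time': 0.0, 'joint_positions': array([-1.29786783,  0.32180324, -0.07008487,  1.45166095,  0.0225798 ,
        1.37079871, -0.05692266]), 'qd': array([ 0.0012007 , -0.00134035, -0.00187721,  0.00121867, -0.0004826 ,
       -0.00022782, -0.00167909]), 'joint_torque': array([-4.54745259e-04, -4.91271079e+01, -4.04367289e-01, -3.12540793e+01,
       -6.41605980e-02,  4.32964310e-02,  1.59189367e-04]), 'position': array([0.16627281, 0.6278332 , 0.23548137]), 'tool_rot': array([-4.05405698e-01, -3.11515722e+00,  2.94702616e-03]), 'ft_force': array([-0.05038447, -0.61029433, -0.50162069]), 'torque': array([-0.06800571, -0.03110982, -0.00948101]), 'grip_width': 1.001950702819078}
scene {'fovy': 56.22498370706367, 'cx': 322.9513171381527, 'cy': 205.28321147366577, 'rvec': array([ 1.30048311,  1.99745661, -1.04166767]), 'tvec': array([ 0.23241269, -0.16240688,  1.99565098])}
side {'fovy': 48.69656171876805, 'cx': 321.652263560853, 'cy': 205.13337915406234, 'rvec': array([ 0.67810064, -2.67165307,  1.05895126]), 'tvec': array([0.45538763, 0.30967127, 1.5591373 ])}
wrist {'fovy': 68.26617483757153, 'cx': 327.74529936204436, 'cy': 198.15134898435588, 'mount': array([[ 1.22103364e-03, -9.65582596e-01, -2.60093752e-01,
         7.16915049e-02],
       [ 9.99999250e-01,  1.20468008e-03,  2.22283712e-04,
         7.44159354e-05],
       [ 9.86964775e-05, -2.60093828e-01,  9.65583342e-01,
        -1.47501192e-01],
       [ 0.00000000e+00,  0.00000000e+00,  0.00000000e+00,
         1.00000000e+00]])}
```

View pics/scene0.png

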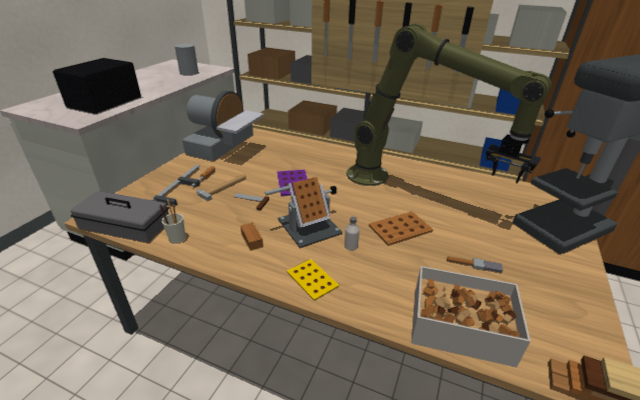

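View pics/side0.png

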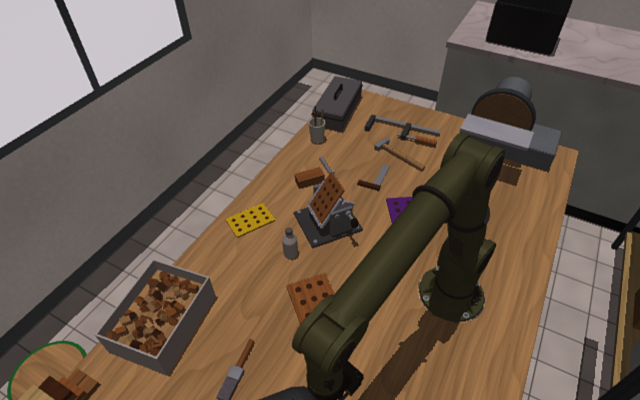

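View pics/wrist0.png

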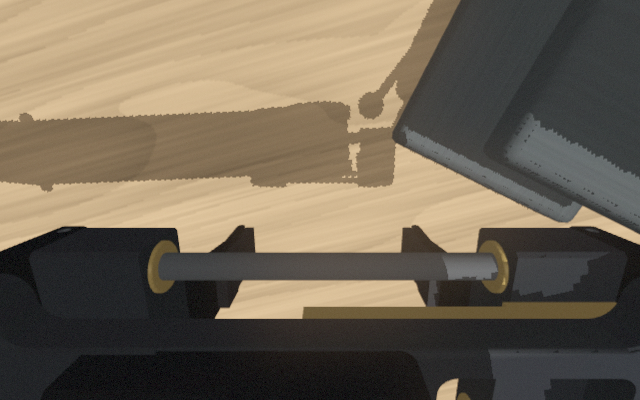

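```bash
python3 - <<'E'
from h import *
for n in ['scene','side']:
    im,d=optics.get_image(n);T=T_wc(n);np.savez(f'{n}1.npz',im=im,d=d,T=T)
    for t in ['board_centre','bed_seat','pivot','handle_grip','pin_grip','offcut_mid','glue_mid','mallet','dust_brush','square_mid']:
        r=models.search_frame(n,t)
        print(n,t,[(round(x['conf'],2),np.round(T[:3,:3]@np.array(x['location'])+T[:3,3],3)) for x in r])
s=np.load('scene0.npz');im=s['im'];c=im[140:270,220:460];cv2.imwrite('pics/sc.png',cv2.resize(c,None,fx=3.3,fy=3.3,interpolation=cv2.INTER_CUBIC))
s=np.load('side0.npz');im=s['im'];c=im[120:280,220:440];cv2.imwrite('pics/sd.png',cv2.resize(c,None,fx=3.6,fy=3.6,interpolation=cv2.INTER_CUBIC))
E
```

```text
scene board_centre [(0.87, array([ 0.546, -0.085,  0.143])), (0.69, array([ 0.224, -0.336,  0.011])), (0.61, array([0.829, 0.061, 0.012])), (0.59, array([0.401, 0.276, 0.012]))]
scene bed_seat [(0.94, array([ 0.591, -0.11 ,  0.132]))]
scene pivot [(0.91, array([ 0.588, -0.11 ,  0.133]))]
scene handle_grip [(0.79, array([ 0.585, -0.106,  0.132])), (0.22, array([ 0.475, -0.604,  0.018]))]
scene pin_grip [(0.24, array([ 0.466, -0.391,  0.008]))]
scene offcut_mid [(0.78, array([ 0.74 , -0.243,  0.044])), (0.25, array([0.508, 0.598, 0.016]))]
scene glue_mid [(0.8, array([0.608, 0.124, 0.072])), (0.67, array([ 0.587, -0.103,  0.133]))]
scene mallet [(0.72, array([ 0.477, -0.606,  0.02 ]))]
scene dust_brush [(0.88, array([0.511, 0.598, 0.017]))]
scene square_mid [(0.68, array([ 0.464, -0.39 ,  0.006])), (0.41, array([ 0.742, -0.247,  0.043]))]
side board_centre [(0.97, array([ 0.541, -0.078,  0.145])), (0.84, array([0.818, 0.059, 0.011])), (0.84, array([ 0.32 , -0.295,  0.009])), (0.69, array([0.43 , 0.249, 0.012]))]
side bed_seat [(0.61, array([ 0.533, -0.072,  0.138]))]
side pivot [(0.97, array([ 0.53 , -0.071,  0.145]))]
side handle_grip [(0.73, array([ 0.54 , -0.081,  0.149])), (0.66, array([ 0.534, -0.071,  0.142])), (0.39, array([ 0.403, -0.029,  0.131]))]
side pin_grip []
side offcut_mid [(0.57, array([ 0.718, -0.248,  0.045]))]
side glue_mid [(0.79, array([0.578, 0.133, 0.082])), (0.25, array([ 0.453, -0.597,  0.021]))]
side mallet [(0.82, array([ 0.455, -0.599,  0.022]))]
side dust_brush [(0.93, array([0.494, 0.611, 0.015]))]
side square_mid [(0.63, array([ 0.459, -0.38 ,  0.007]))]
```

View pics/sc.png

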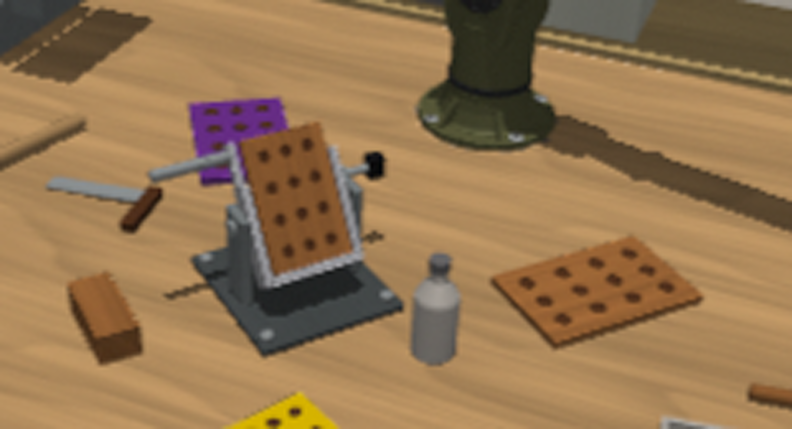

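View pics/sd.png

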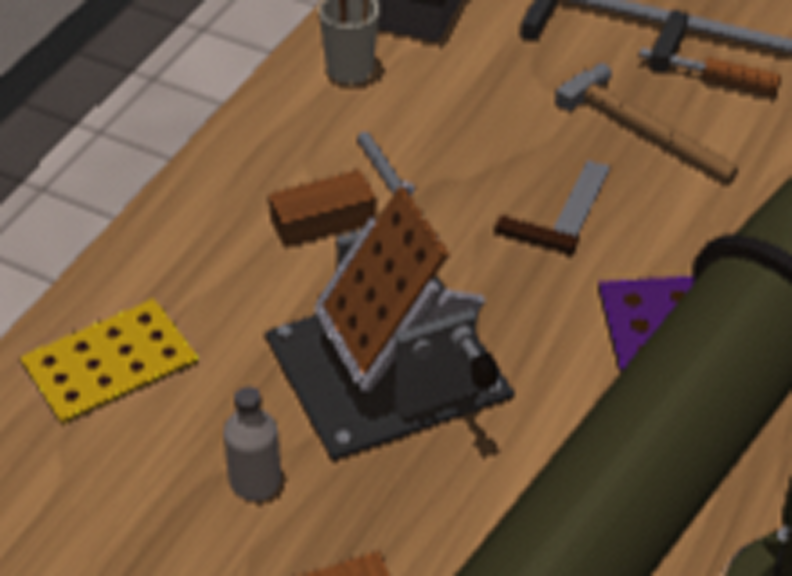

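```bash
cat > fit.py <<'E'
from h import *
from scipy.optimize import least_squares
A=np.radians(57)
def frames(px,py,yaw,th=0.0):
    a=A-th; h=np.array([np.cos(yaw),np.sin(yaw),0]);up=np.array([0,0,1.])
    x=np.cos(a)*h-np.sin(a)*up; z=np.sin(a)*h+np.cos(a)*up; y=np.cross(z,x)
    p=np.array([px,py,0.12]); return p,np.stack([x,y,z],1)
def board_pts(px,py,yaw,loc):
    p,Rm=frames(px,py,yaw); return p+(np.array([-.015,0,.015])+loc)@Rm.T
CORN=np.array([[sx*.085,sy*.055,.005] for sx,sy in [(-1,-1),(1,-1),(1,1),(-1,1)]])
E
python3 - <<'E'
from fit import *
from h import *
for n in ['scene','side']:
    s=np.load(n+'1.npz');im,d,T=s['im'],s['d'],s['T'];W=cloud(n,d,T)
    optics.get_image(n)
    r=models.silhouettes(n,'board_centre');
    for q in r[:1]:
        m=q['pixels']; print(n,q['conf'],m.sum(),[ (np.argwhere(m).min(0)),np.argwhere(m).max(0)])
    m=r[0]['pixels'];np.save(n+'_m.npy',m)
    P=W[cv2.erode(m.astype(np.uint8),np.ones((3,3)))>0];P=P[np.isfinite(P[:,0])]
    c=np.median(P,0);u,sv,vt=np.linalg.svd(P-P.mean(0));nrm=vt[2]*np.sign(vt[2][2]);print(c,nrm,'yaw',np.degrees(np.arctan2(nrm[1],nrm[0])),'tilt',np.degrees(np.arccos(nrm[2])), P.mean(0))
E
```

```text
scene 0.97 1286 [array([212, 369]), array([245, 431])]
[0.40258553 0.27219825 0.01308253] [1.28942961e-03 1.96223561e-04 9.99999149e-01] yaw 8.65280284699795 tilt 0.07472945499889666 [0.40238002 0.27319581 0.01301467]
side 0.96 906 [array([204, 227]), array([237, 273])]
[0.81774172 0.06342044 0.00895412] [ 0.00734807 -0.00860417  0.99993598] yaw -49.50224034096139 tilt 0.6483071808362563 [0.81749687 0.06177798 0.00903654]
```

```bash
python3 - <<'E'
from fit import *
from h import *
obs={}
for n in ['scene','side']:
    im,d=optics.get_image(n);T=T_wc(n);W=cloud(n,d,T)
    r=models.silhouettes(n,'board_centre')
    best=None
    for q in r:
        m=q['pixels'];c=np.nanmedian(W[m],0)
        if abs(c[2]-.14)<.04 and best is None: best=m
    m=best;
    if m is None: print(n,'none');continue
    P=W[cv2.erode(m.astype(np.uint8),np.ones((3,3)))>0];P=P[np.isfinite(P[:,0])]
    u,sv,vt=np.linalg.svd(P-P.mean(0));nrm=vt[2]*np.sign(vt[2][2]);print(n,m.sum(),nrm,'yaw',np.degrees(np.arctan2(nrm[1],nrm[0])),'tilt',np.degrees(np.arccos(nrm[2])), P.mean(0))
    cs,_=cv2.findContours(m.astype(np.uint8),0,2);c=max(cs,key=cv2.contourArea)
    obs[n]=(c[:,0,:].astype(float),T,m)
def res(p):
    out=[]
    for n,(c,T,m) in obs.items():
        q=proj(n,board_pts(*p,CORN),T).astype(np.float32)
        out+= [cv2.pointPolygonTest(q,tuple(map(float,x)),True) for x in c]
    return np.array(out)
best=None
for y0 in np.radians([-20,0,20,40,60,80]):
    s=least_squares(res,[.54,-.08,y0],loss='soft_l1',x_scale=[.01,.01,.1],diff_step=1e-4)
    print(s.cost,s.x[:2],np.degrees(s.x[2]),frames(*s.x)[1][:,2])
E
```

```text
scene 1079 [0.51088947 0.67010816 0.53846727] yaw 52.678156505652 tilt 57.42064022496248 [ 0.54905778 -0.08497215  0.14342205]
side 935 [0.5159352  0.66298977 0.54245315] yaw 52.11013131228343 tilt 57.14920767664104 [ 0.54237438 -0.07976895  0.14638904]
734.6722708551922 [ 0.54120007 -0.08062582] -23.827343256182353 [ 0.76718814 -0.33880773  0.54463904]
25.834678958339158 [ 0.54090263 -0.09161754] 54.142212452383454 [0.49127259 0.67972021 0.54463904]
25.834685494604372 [ 0.54089673 -0.09161446] 54.12194676141876 [0.49151298 0.6795464  0.54463904]
25.834545443026506 [ 0.54090145 -0.09161725] 54.135557342216906 [0.49135154 0.67966314 0.54463904]
25.834712432283073 [ 0.54090295 -0.09161315] 54.1443267607286 [0.49124751 0.67973834 0.54463904]
25.834616072966767 [ 0.54090238 -0.09161882] 54.1414694825449 [0.4912814  0.67971384 0.54463904]
```

```bash
cat > plan.py <<'E'
from h import *
import json,os
def cur():
    st=ctrl.get_state(); log(st); return np.array(st['position']),R.from_rotvec(st['tool_rot']),st
def log(st):
    with open('log.jsonl','a') as f: f.write(json.dumps(dict(q=list(map(float,st['joint_positions'])),p=list(map(float,st['position'])),r=list(map(float,st['tool_rot']))))+'\n')
def show(P,Rt,P2=None,R2=None):
    """rows n of constant shift/turn for screw from P,Rt to P2,R2; also separate"""
    d=Rt.inv().apply(P2-P)*1000; rv=np.degrees((Rt.inv()*R2).as_rotvec())
    print('shift(tool mm)',np.round(d,1),'|',round(np.linalg.norm(d),1),' turn(deg)',np.round(rv,2),'|',round(np.linalg.norm(rv),1))
E
python3 - <<'E'
from plan import *
p,r,st=cur();print(p,r.as_matrix().round(3),st['time'])
for t in [(.45,.4,.42),(.42,-.12,.45)]:
    show(p,r,np.array(t),r)
E
```

```text
[0.16635855 0.62839156 0.2365945 ] [[-0.967  0.256  0.   ]
 [ 0.256  0.967  0.   ]
 [-0.     0.    -1.   ]] 1.65
shift(tool mm) [-332.6 -148.2 -183.4] | 407.7  turn(deg) [0. 0. 0.] | 0.0
shift(tool mm) [-436.7 -658.5 -213.5] | 818.5  turn(deg) [0. 0. 0.] | 0.0
```

Emit:
arm_command:
  motion:
    - [[-30, -12, -22], [0, 0, 0], 0]
    - [[-30, -12, -22], [0, 0, 0], 0]
    - [[-30, -12, -22], [0, 0, 0], 0]
    - [[-30, -12, -22], [0, 0, 0], 0]
    - [[-30, -12, -22], [0, 0, 0], 0]
    - [[-30, -12, -22], [0, 0, 0], 0]
    - [[-30, -12, -22], [0, 0, 0], 0]
    - [[-30, -12, -22], [0, 0, 0], 0]

```text
time: 2.32
position: [0.3748, 0.4729, 0.414]
tool_rot: [0.405, 3.115, 0.001]
ft_force: [0.6, 1.2, -0.3]
grip_width: 1.0
```

```bash
python3 - <<'E'
from plan import *
p,r,st=cur();print(p,st['time'],st['joint_positions'].round(3))
yaw=np.radians(53.5);h=np.array([np.cos(yaw),np.sin(yaw),0]);z=np.array([0,0,-1.]);R2=R.from_matrix(np.stack([np.cross(h,z),h,z],1))
show(p,r,np.array([.56,-.02,.42]),R2)
E
```

```text
[0.37481396 0.47288384 0.41401003] 2.3167 [-1.011  0.199  0.083  1.255 -0.016  1.688  0.38 ]
shift(tool mm) [-305.1 -429.1   -6.2] | 526.6  turn(deg) [4.000e-02 1.000e-02 2.168e+01] | 21.7
```

Emit:
arm_command:
  motion:
    - [[-23, -33, 0], [0, 0, 0], 0]
    - [[-23, -33, 0], [0, 0, 0], 0]
    - [[-23, -33, 0], [0, 0, 0], 0]
    - [[-23, -33, 0], [0, 0, 0], 0]
    - [[-23, -33, 0], [0, 0, 0], 0]
    - [[-23, -33, 0], [0, 0, 0], 0]
    - [[-23, -33, 0], [0, 0, 0], 0]
    - [[-23, -33, 0], [0, 0, 0], 0]

```text
time: 2.98
position: [0.4844, 0.1698, 0.4129]
tool_rot: [0.405, 3.115, 0.001]
ft_force: [1.9, 0.5, -0.5]
grip_width: 1.001
```

Emit:
arm_command:
  motion:
    - [[-23, -33, 0], [0, 0, 0], 0]
    - [[-23, -33, 0], [0, 0, 0], 0]
    - [[-23, -33, 0], [0, 0, 0], 0]
    - [[-23, -33, 0], [0, 0, 0], 0]
    - [[-12, -16, 0], [0, 0, 5.4], 0]
    - [[0, 0, 0], [0, 0, 5.4], 0]
    - [[0, 0, 0], [0, 0, 5.4], 0]
    - [[0, 0, 0], [0, 0, 5.4], 0]

```text
time: 3.65
position: [0.5468, 0.0014, 0.4126]
tool_rot: [0.991, 2.981, 0.0]
ft_force: [-0.4, -0.3, 0.3]
grip_width: 1.003
```

```bash
python3 - <<'E'
from plan import *
p,r,st=cur();print(p,st['time'],st['joint_positions'].round(3))
im,d=optics.get_image('wrist');cv2.imwrite('pics/w1.png',im);np.savez('w1.npz',im=im,d=d,T=T_wc('wrist',st))
E
```

```text
[0.54684727 0.00141391 0.41260203] 3.65 [-0.532  0.07   0.519  1.411 -0.035  1.67   0.911]
```

View pics/w1.png

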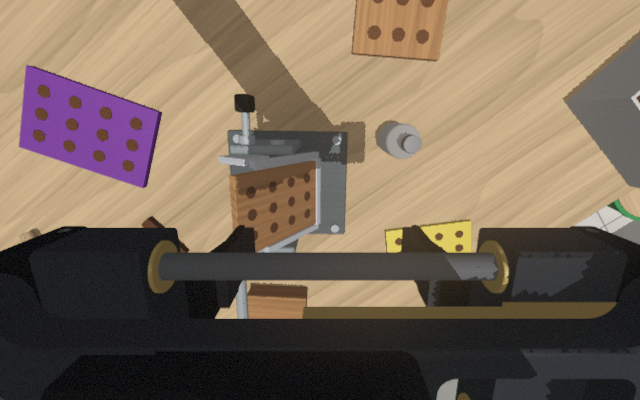

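```bash
cat > ov.py <<'E'
from fit import *
def overlay(npz,name,par,out,th=0,crop=None,f=1,pin=0.0):
    s=np.load(npz);im=s['im'].copy();T=s['T']
    if crop: x0,y0,x1,y1=crop
    else: x0,y0,x1,y1=0,0,640,400
    im=cv2.resize(im[y0:y1,x0:x1],None,fx=f,fy=f,interpolation=cv2.INTER_CUBIC)
    p,Rm=frames(*par,th); h=np.array([np.cos(par[2]),np.sin(par[2]),0]);yv=Rm[:,1]
    def line(P,col):
        q=(proj(name,np.array(P),T)-[x0,y0]+.5)*f-.5
        cv2.polylines(im,[np.round(q*8).astype(np.int32)],True,col,1,cv2.LINE_AA,3)
    W=lambda L:[p+Rm@np.array(l) for l in L]
    line(W([( -.015+sx*.085,sy*.055,.020) for sx,sy in [(-1,-1),(1,-1),(1,1),(-1,1)]]),(0,255,0))
    hb=W([(-.085,-.06,0),(-.085,-.17,0)]);line(hb,(255,255,0))
    for a,b in [(.11,.1)]:
        line([np.array([p[0],p[1],.012])+sx*a*h+sy*b*yv for sx,sy in [(-1,-1),(1,-1),(1,1),(-1,1)]],(0,0,255))
    c=p+yv*(.142-pin)
    line([c+sx*.011*h+sy*.012*yv+np.array([0,0,.017]) for sx,sy in [(-1,-1),(1,-1),(1,1),(-1,1)]],(255,0,255))
    for s_ in (1,-1): line([np.array([p[0],p[1],.14])+yv*.085*s_+h*k for k in(-.03,.03)],(0,255,255))
    cv2.imwrite(out,im)
E
python3 - <<'E'
from ov import *
s=np.load('w1.npz');W=cloud('wrist',s['d'],s['T']);im=s['im']
hsv=cv2.cvtColor(im,cv2.COLOR_BGR2HSV)
m=np.zeros((400,640),bool);m[165:222,236:312]=1
m&=(hsv[...,1]>90)&(W[...,2]>.08)
P=W[m];P=P[np.isfinite(P[:,0])];u,sv,vt=np.linalg.svd(P-P.mean(0),full_matrices=False);n=vt[2]*np.sign(vt[2][2]);print(len(P),n,'yaw',np.degrees(np.arctan2(n[1],n[0])),'tilt',np.degrees(np.arccos(n[2])))
for (u,v) in [(244,102),(236,97),(250,104),(402,140),(335,150),(276,147),(242,300)]: print(u,v,W[v,u].round(4))
overlay('w1.npz','wrist',(.541,-.0916,np.radians(53.5)),'pics/ov1.png',crop=(190,80,390,330),f=2.4)
E
```

```text
4056 [0.50765923 0.6708866  0.54054906] yaw 52.885243074612276 tilt 57.27897673280027
244 102 [ 0.4034 -0.0343  0.1369]
236 97 [ 0.3924 -0.0384  0.1387]
250 104 [ 0.4092 -0.0304  0.1311]
402 140 [0.5771 0.1123 0.1282]
335 150 [0.5421 0.0217 0.0118]
276 147 [ 0.4767 -0.0374  0.139 ]
242 300 [ 0.6143 -0.199   0.1975]
```

View pics/ov1.png

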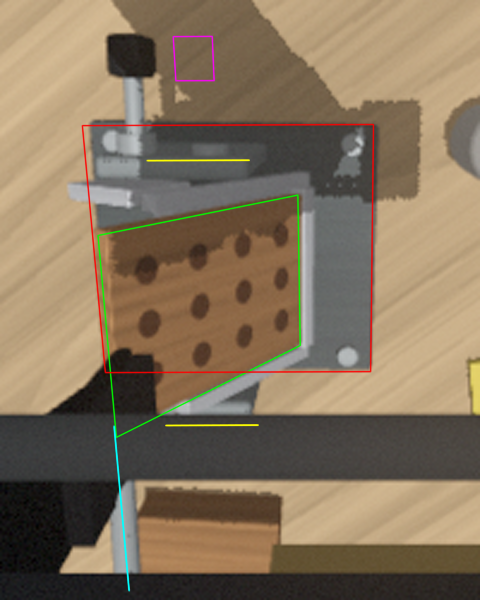

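```bash
python3 - <<'E'
from ov import *
s=np.load('w1.npz');W=cloud('wrist',s['d'],s['T']);im=s['im'];hsv=cv2.cvtColor(im,cv2.COLOR_BGR2HSV)
yaw=np.radians(53.2)
p,Rm=frames(.541,-.0916,yaw);C=(W-p)@Rm
ok=np.zeros((400,640),bool);ok[80:330,200:380]=1
H,S,V=[hsv[...,i].astype(int) for i in range(3)]
b=ok&(abs(C[...,2]-.02)<.006)&(S>80)&(W[...,2]>.06)&(np.arange(400)[:,None]<225)
print('plane z',np.median(C[b][:,2]))
for lo,hi in [(-.04,-.02),(-.02,0),(0,.02),(.02,.04)]:
    q=C[b&(C[...,1]>lo)&(C[...,1]<hi)]; print('y',lo,'x range',q[:,0].min().round(4),q[:,0].max().round(4),len(q))
for lo,hi in [(-.07,-.04),(-.04,-.01),(-.01,.02),(.02,.06)]:
    q=C[b&(C[...,0]>lo)&(C[...,0]<hi)]; print('x',lo,'y max',q[:,1].max().round(4))
# base plate
h=np.array([np.cos(yaw),np.sin(yaw)]);l=np.array([-h[1],h[0]]);a=(W[...,:2]-p[:2])@h;y=(W[...,:2]-p[:2])@l
m=ok&(abs(W[...,2]-.012)<.005)&(S<80)
for lo,hi in [(-.06,-.02),(0,.04),(.04,.09)]:
    q=a[m&(y>lo)&(y<hi)];print('plate h max',np.percentile(q,[0,2,98,100]).round(4))
for lo,hi in [(.05,.1),(.08,.1)]:
    q=y[m&(a>lo)&(a<hi)];print('plate y',np.percentile(q,[0,2,98,100]).round(4))
# pin block
m=ok&(V<70)&(W[...,2]>.1)&(np.arange(400)[:,None]<125)
t=m&(W[...,2]>.13);print('pin n',t.sum(),'h',np.percentile(a[t],[2,50,98]).round(4),'y',np.percentile(y[t],[2,50,98]).round(4),'z',np.percentile(W[...,2][t],[2,50,98]).round(4))
# bar
m=ok&(np.arange(400)[:,None]>285)&(W[...,2]>.15)&(S<60)
print('bar',m.sum(),'x',np.median(C[m][:,0]),'z',np.median(C[m][:,2]),'y',C[m][:,1].min(),C[m][:,1].max(),np.median(a[m]))
E
```

```text
plane z 0.021827930284310758
y -0.04 x range -0.0439 0.0694 396
y -0.02 x range -0.0995 0.0692 872
y 0 x range -0.0995 0.0697 1142
y 0.02 x range -0.0996 0.0693 1185
x -0.07 y max 0.0566
x -0.04 y max 0.0564
x -0.01 y max 0.056
x 0.02 y max 0.0558
plate h max [0.0631 0.0632 0.1099 0.1117]
plate h max [-0.1063 -0.1034  0.1107  0.1125]
plate h max [-0.107  -0.1029  0.1116  0.1722]
plate y [-0.0997 -0.0943  0.0976  0.0994]
plate y [-0.0997 -0.0925  0.0976  0.0994]
pin n 264 h [-0.0489 -0.0388 -0.03  ] y [0.1328 0.1433 0.1548] z [0.1308 0.1359 0.1377]
bar 2839 x -0.2775675720142 z 0.25570469082305336 y -0.15516686194622367 0.0787153902950381 0.056308187306224736
```

```bash
cat >> fit.py <<'E'
PAR=(.5422,-.0900,np.radians(53.1))
def pose(loc,axes='grasp',th=0,par=PAR):
    p,Rm=frames(*par,th)
    x,y,z=Rm.T
    if axes=='grasp': M=np.stack([y,z,x],1)
    if axes=='flip': M=np.stack([-y,-z,x],1)
    return p+Rm@np.array(loc),R.from_matrix(M)
E
python3 - <<'E'
from plan import *; from fit import *
p,r,st=cur()
P2,R2=pose((-.183,.001,.015)); print(P2)
show(p,r,P2,R2); show(p,R2,P2,R2)
E
```

```text
[ 0.48911039 -0.15904322  0.2816463 ]
shift(tool mm) [ -50.6 -163.3  130.9] | 215.3  turn(deg) [-3.298e+01  2.000e-02 -7.000e-02] | 33.0
shift(tool mm) [ -50.4 -208.3   20.9] | 215.3  turn(deg) [0. 0. 0.] | 0.0
```

Emit:
arm_command:
  motion:
    - [[-8, -22, 0], [-6.6, 0, 0], 0.3]
    - [[-8, -22, 0], [-6.6, 0, 0], 0.3]
    - [[-8, -22, 0], [-6.6, 0, 0], 0.3]
    - [[-8, -22, 0], [-6.6, 0, 0], 0.3]
    - [[-8, -22, 0], [-6.6, 0, 0], 0.3]

```text
time: 4.12
position: [0.516, -0.1087, 0.3899]
tool_rot: [0.886, 2.701, 0.81]
ft_force: [1.7, -0.7, -1.2]
grip_width: 0.734
```

```bash
python3 - <<'E'
from plan import *; from fit import *
p,r,st=cur();print(p,st['joint_positions'].round(3))
P2,R2=pose((-.183,.001,.015)); print(P2)
show(p,r,P2,R2)
E
```

```text
[ 0.51595675 -0.10868315  0.38988365] [-0.353 -0.154  0.798  1.727 -0.468  1.415  1.432]
[ 0.48911039 -0.15904322  0.2816463 ]
shift(tool mm) [  -7.6 -106.8   59.2] | 122.4  turn(deg) [0.49 0.04 0.6 ] | 0.8
```

Emit:
arm_command:
  motion:
    - [[-2, -35, 5], [0, 0, 0.3], 0.3]
    - [[-2, -35, 18], [0.2, 0, 0.3], 0.3]
    - [[-2, -32, 18], [0.2, 0, 0], 0.3]
    - [[-1, -5, 18], [0, 0, 0], 0.3]
    - [[0, 0, 0], [0, 0, 0], 0.3]

```text
time: 4.53
position: [0.4849, -0.1564, 0.2761]
tool_rot: [0.912, 2.717, 0.797]
ft_force: [0.4, 1.4, -0.5]
grip_width: 0.698
```

```bash
python3 - <<'E'
from plan import *; from fit import *
p,r,st=cur();print(p,st['joint_positions'].round(3))
P2,R2=pose((-.083,.001,.015)); print(P2)
show(p,r,P2,R2)
im,d=optics.get_image('wrist');cv2.imwrite('pics/w2.png',im);np.savez('w2.npz',im=im,d=d,T=T_wc('wrist',st))
E
```

```text
[ 0.48492014 -0.15638104  0.27614302] [-0.309 -0.078  0.921  1.895 -0.523  1.321  1.673]
[ 0.52181162 -0.11548928  0.19777924]
shift(tool mm) [-5.8  4.2 95.5] | 95.8  turn(deg) [-0.51 -0.52 -0.36] | 0.8
```

View pics/w2.png

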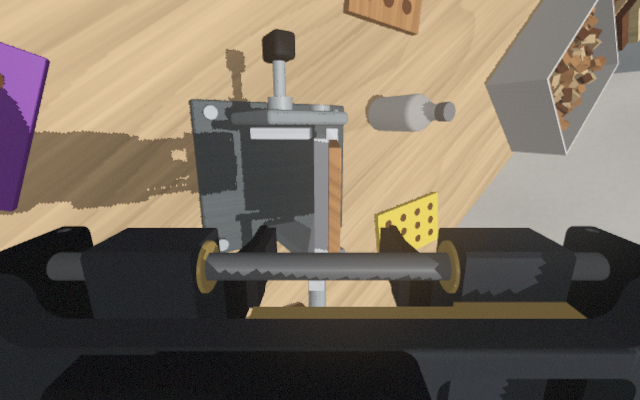

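```bash
python3 - <<'E'
from plan import *; from fit import *
s=np.load('w2.npz');W=cloud('wrist',s['d'],s['T']);im=s['im'];hsv=cv2.cvtColor(im,cv2.COLOR_BGR2HSV)
p,Rm=frames(*PAR);C=(W-p)@Rm
m=np.zeros((400,640),bool);m[140:246,320:350]=1
m&=(hsv[...,1]>100)&(W[...,2]>.19)
print(m.sum(),np.percentile(C[m],[1,10,50,90,99],axis=0).round(4))
E
```

```text
1150 [[-0.1007 -0.0222  0.0115]
 [-0.1    -0.014   0.0123]
 [-0.0992  0.0209  0.0156]
 [-0.0982  0.0515  0.0195]
 [-0.0916  0.0572  0.0203]]
```

Emit:
arm_command:
  motion:
    - [[-3, 2.5, 8], [-0.25, -0.25, -0.2], 0.3]
    - [[-2.8, 2.5, 8], [-0.25, -0.25, -0.2], 0.3]
    - [[0, 0, 20], [0, 0, 0], 0.3]
    - [[0, 0, 20], [0, 0, 0], 0.3]
    - [[0, 0, 20], [0, 0, 0], 0.3]
    - [[0, 0, 15], [0, 0, 0], 0.3]
    - [[0, 0, 4], [0, 0, 0], 0.3]
    - [[0, 0, 0], [0, 0, 0], 0.3]

```text
time: 5.25
position: [0.5258, -0.1146, 0.2024]
tool_rot: [0.895, 2.703, 0.8]
ft_force: [-0.7, -0.2, 0.5]
grip_width: 0.703
```

```bash
python3 - <<'E'
from plan import *; from fit import *
p,r,st=cur();print(p,st['joint_positions'].round(3),st['ft_force'])
P2,R2=pose((-.083,.001,.0155)); print(P2)
show(p,r,P2,R2)
im,d=optics.get_image('wrist');cv2.imwrite('pics/w3.png',im);np.savez('w3.npz',im=im,d=d,T=T_wc('wrist',st))
E
```

```text
[ 0.52576049 -0.11457147  0.20240903] [-0.345  0.043  0.902  1.982 -0.67   1.168  1.769] [-0.74594545 -0.15313231  0.48153791]
[ 0.52206339 -0.11515394  0.19805156]
shift(tool mm) [ 2.6 -4.6  2.2] | 5.7  turn(deg) [0.05 0.12 0.29] | 0.3
```

View pics/w3.png

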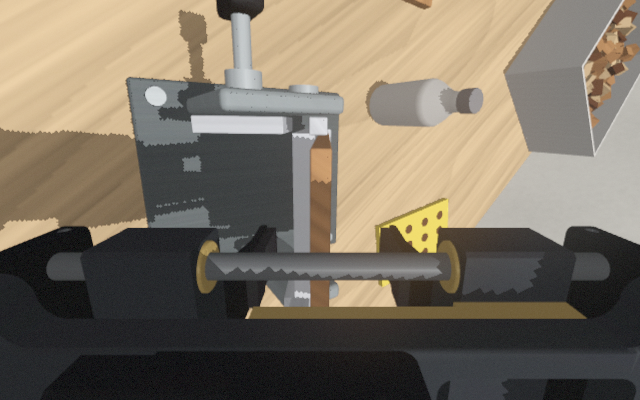

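Emit:
arm_command:
  motion:
    - [[1, -2.5, 2], [0, 0, 0], 0.3]
    - [[1, -2, 0], [0, 0, 0], 0.3]
    - [[0, 0, 0], [0, 0, 0], 0.3]
    - [[0, 0, 0], [0, 0, 0], 0.3]

```text
time: 5.63
position: [0.5223, -0.1175, 0.1995]
tool_rot: [0.898, 2.699, 0.8]
ft_force: [0.0, -0.2, -0.7]
grip_width: 0.701
```

```bash
python3 - <<'E'
from plan import *; from fit import *
p,r,st=cur();print(p,st['joint_positions'].round(3),st['ft_force'])
P2,R2=pose((-.083,.001,.0155)); print(P2)
show(p,r,P2,R2)
E
```

```text
[ 0.52233751 -0.11748817  0.19948371] [-0.341  0.04   0.906  1.991 -0.671  1.163  1.778] [ 3.04098185e-04 -2.15983667e-01 -7.44119086e-01]
[ 0.52206339 -0.11515394  0.19805156]
shift(tool mm) [1.6 0.6 2.1] | 2.8  turn(deg) [0.15 0.31 0.17] | 0.4
```

Aligned; close on the board.

Emit:
arm_command:
  motion:
    - [[1, 0.5, 2], [0, 0, 0], 0.6]
    - [[0, 0, 0], [0, 0, 0], 1]
    - [[0, 0, 0], [0, 0, 0], 1]
    - [[0, 0, 0], [0, 0, 0], 1]
    - [[0, 0, 0], [0, 0, 0], 1]
    - [[0, 0, 0], [0, 0, 0], 1]
    - [[0, 0, 0], [0, 0, 0], 1]
  force: 45

```text
time: 6.22
position: [0.5225, -0.115, 0.1975]
tool_rot: [0.898, 2.701, 0.8]
ft_force: [0.6, 0.0, -0.3]
grip_width: 0.259
```

```bash
python3 - <<'E'
from plan import *; from fit import *
p,r,st=cur();print(p,st['joint_positions'].round(3),st['ft_force'],st['grip_width'])
P,Rm=frames(*PAR);print('tcp in pivot frame',(Rm.T@(p-P)).round(4))
print('up in tool', r.inv().apply([0,0,1]).round(3), 'toolaxes rel',np.degrees((R.from_matrix(pose((0,0,0))[1].as_matrix()).inv()*r).as_rotvec()).round(2))
E
```

```text
[ 0.52249085 -0.11504322  0.19751382] [-0.344  0.04   0.904  1.995 -0.671  1.158  1.777] [ 0.61577089  0.03767456 -0.33135607] 0.2586704740912743
tcp in pivot frame [-0.0824  0.0007  0.0155]
up in tool [-0.005  0.546 -0.838] toolaxes rel [-0.1  -0.24 -0.2 ]
```

Emit:
arm_command:
  motion:
    - [[0, 0, 0], [0, 0, 0], 1]
    - [[0, 0, 0], [0, 0, 0], 1]
    - [[0, 0, 0], [0, 0, 0], 1]
    - [[0, 0, 0], [0, 0, 0], 1]

```text
time: 6.55
position: [0.5227, -0.1147, 0.1978]
tool_rot: [0.897, 2.7, 0.801]
ft_force: [-0.0, 1.2, 0.9]
grip_width: 0.104
```

Emit:
arm_command:
  motion:
    - [[0, 8, 0], [0, 0, 0], 1]
    - [[0, 10, -5], [0, 0, 0], 1]
    - [[0, 14, -18], [0, 0, 0], 1]
    - [[0, 14, -18], [0, 0, 0], 1]
    - [[0, 14, -18], [0, 0, 0], 1]
    - [[0, 14, -18], [0, 0, 0], 1]
    - [[0, 14, -18], [0, 0, 0], 1]
    - [[0, 0, 0], [0, 0, 0], 1]

```text
time: 7.22
position: [0.537, -0.0973, 0.3302]
tool_rot: [0.892, 2.695, 0.801]
ft_force: [1.0, 0.2, -0.3]
grip_width: 0.114
```

```bash
python3 - <<'E'
from plan import *; from fit import *
p,r,st=cur();print(p,st['joint_positions'].round(3),st['ft_force'],st['grip_width'])
P,Rm=frames(*PAR);print('tcp in pivot frame',(Rm.T@(p-P)).round(4))
print('rel',np.degrees((pose((0,0,0))[1].inv()*r).as_rotvec()).round(2))
for n in ['scene','wrist']:
    im,d=optics.get_image(n);np.savez(n+'4.npz',im=im,d=d,T=T_wc(n,st));cv2.imwrite(f'pics/{n}4.png',im if n=='wrist' else cv2.resize(im[120:280,200:440],None,fx=3.3,fy=3.3,interpolation=cv2.INTER_CUBIC))
E
```

```text
[ 0.5370447  -0.09725977  0.3302131 ] [-0.394 -0.104  0.835  1.812 -0.51   1.298  1.489] [ 0.95678764  0.2311279  -0.31995143] 0.11369802041317069
tcp in pivot frame [-0.1811 -0.0002  0.107 ]
rel [-0.32 -0.54 -0.42]
```

View pics/scene4.png

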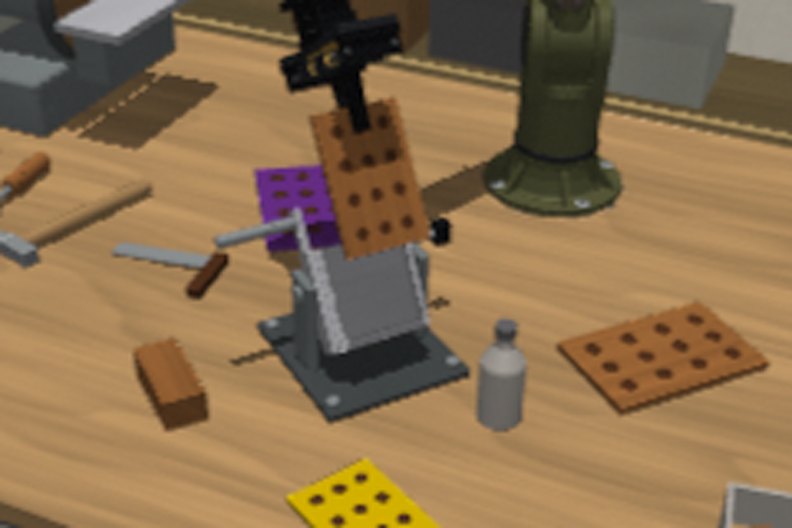

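View pics/wrist4.png

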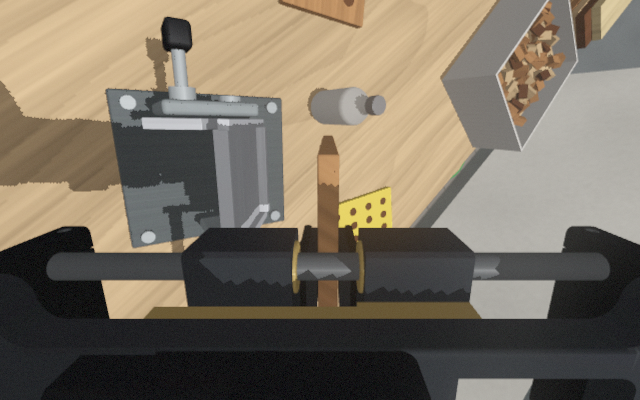

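Emit:
arm_command:
  motion:
    - [[0, 0, 0], [0, 0, -7], 1]
    - [[0, 0, 0], [0, 0, -7], 1]
    - [[0, 0, 0], [0, 0, 0], 1]

```text
time: 7.57
position: [0.5341, -0.097, 0.3231]
tool_rot: [0.549, 2.742, 0.745]
ft_force: [-0.0, 0.4, -1.7]
grip_width: 0.109
```

```bash
python3 - <<'E'
from plan import *; from fit import *
p,r,st=cur();print(p,st['joint_positions'].round(3))
E
```

```text
[ 0.53411414 -0.09698506  0.3230504 ] [-0.411 -0.102  0.852  1.822 -0.506  1.296  1.736]
```

Emit:
arm_command:
  motion:
    - [[0, 0, 0], [0, 0, 7], 1]
    - [[0, 0, 0], [0, 0, 7], 1]
    - [[0, 0, 0], [0, 0, 7], 1]
    - [[0, 0, 0], [0, 0, 7], 1]
    - [[0, 0, 0], [0, 0, 7], 1]
    - [[0, 0, 0], [0, 0, 7], 1]
    - [[0, 0, 0], [0, 0, 7], 1]
    - [[0, 0, 0], [0, 0, 7], 1]

```text
time: 8.23
position: [0.5344, -0.097, 0.3235]
tool_rot: [-1.909, -2.3, -0.885]
ft_force: [-0.6, -0.1, -1.5]
grip_width: 0.108
```

Emit:
arm_command:
  motion:
    - [[0, 0, 0], [0, 0, 7], 1]
    - [[0, 0, 0], [0, 0, 7], 1]
    - [[0, 0, 0], [0, 0, 7], 1]
    - [[0, 0, 0], [0, 0, 7], 1]
    - [[0, 0, 0], [0, 0, 7], 1]
    - [[0, 0, 0], [0, 0, 7], 1]
    - [[0, 0, 0], [0, 0, 7], 1]
    - [[0, 0, 0], [0, 0, 7], 1]

```text
time: 8.9
position: [0.5344, -0.097, 0.3235]
tool_rot: [-2.557, -1.049, -0.705]
ft_force: [-0.3, 0.8, -1.3]
grip_width: 0.113
```

Emit:
arm_command:
  motion:
    - [[0, 0, 0], [0, 0, 7], 1]
    - [[0, 0, 0], [0, 0, 7], 1]
    - [[0, 0, 0], [0, 0, 7], 1]
    - [[0, 0, 0], [0, 0, 7], 1]
    - [[0, 0, 0], [0, 0, 7], 1]
    - [[0, 0, 0], [0, 0, 7], 1]
    - [[0, 0, 0], [0, 0, 7], 1]
    - [[0, 0, 0], [0, 0, 7], 1]

```text
time: 9.57
position: [0.5344, -0.097, 0.3234]
tool_rot: [-2.608, 0.26, -0.405]
ft_force: [0.3, 0.4, -1.3]
grip_width: 0.113
```

```bash
python3 - <<'E'
from plan import *; from fit import *
p,r,st=cur();print(p,st['joint_positions'].round(3),st['grip_width'])
P,Rm=frames(*PAR);print('tcp in pivot frame',(Rm.T@(p-P)).round(4))
print('rel flip',np.degrees((pose((0,0,0),'flip')[1].inv()*r).as_rotvec()).round(2))
E
```

```text
[ 0.53440382 -0.09701649  0.3234162 ] [-0.238 -0.08   0.695  1.817 -0.534  1.306 -1.19 ] 0.11324540076986331
tcp in pivot frame [-0.1762  0.002   0.1022]
rel flip [-2.000e-02  1.400e-01 -2.555e+01]
```

Emit:
arm_command:
  motion:
    - [[0, 0, 0], [0, 0, 6.4], 1]
    - [[0, 0, 0], [0, 0, 6.4], 1]
    - [[0, 0, 0], [0, 0, 6.4], 1]
    - [[0, 0, 0], [0, 0, 6.4], 1]
    - [[0, 0, 0], [0, 0, 0], 1]

```text
time: 9.98
position: [0.5344, -0.0971, 0.3235]
tool_rot: [-2.453, 0.815, -0.247]
ft_force: [0.6, 0.1, -1.5]
grip_width: 0.111
```

```bash
python3 - <<'E'
from plan import *; from fit import *
p,r,st=cur();print(p,st['joint_positions'].round(3),st['grip_width'])
P,Rm=frames(*PAR);print('tcp in pivot frame',(Rm.T@(p-P)).round(4))
print('rel flip',np.degrees((pose((0,0,0),'flip')[1].inv()*r).as_rotvec()).round(2))
for n in ['scene','side','wrist']:
    im,d=optics.get_image(n);np.savez(n+'5.npz',im=im,d=d,T=T_wc(n,st));cv2.imwrite(f'pics/{n}5.png',im if n=='wrist' else cv2.resize(im[120:280,200:440],None,fx=3.3,fy=3.3,interpolation=cv2.INTER_CUBIC))
E
```

```text
[ 0.53440466 -0.09709446  0.32349882] [-0.217 -0.078  0.675  1.817 -0.537  1.307 -1.631] 0.11078036630268881
tcp in pivot frame [-0.1763  0.002   0.1021]
rel flip [ 0.02  0.14 -0.17]
```

View pics/scene5.png

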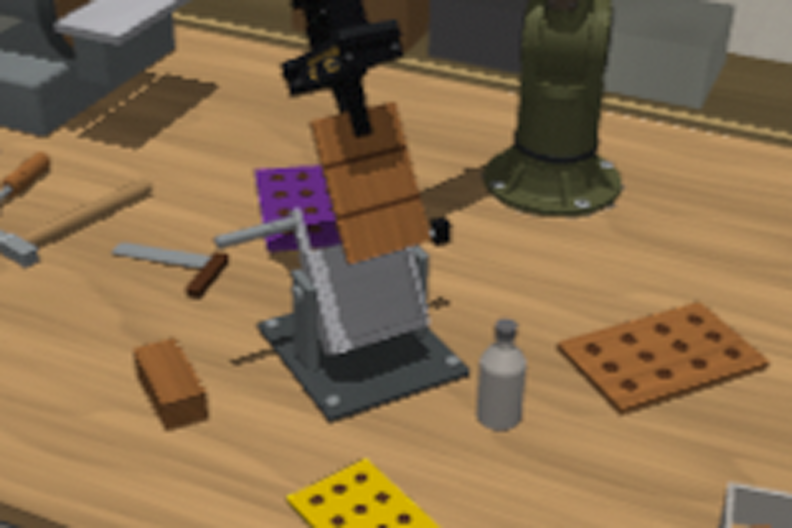

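View pics/wrist5.png

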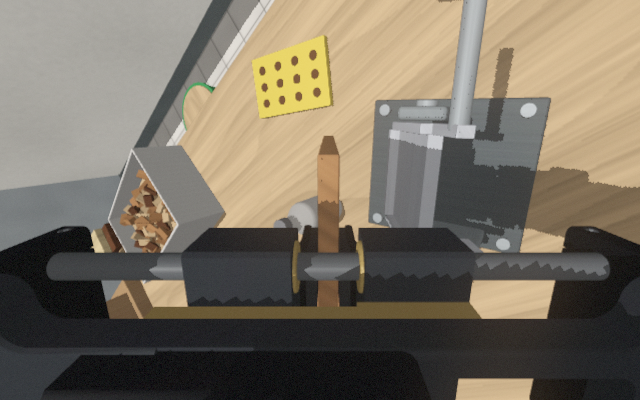

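```bash
python3 - <<'E'
from plan import *; from fit import *
for n in ['wrist5','wrist4']:
    s=np.load(n+'.npz');d=s['d'];f,cx,cy,mm=K('wrist')
    v,u=np.mgrid[0:400,0:640];Pc=np.stack([(u-cx)/f*d,(v-cy)/f*d,d],-1);M=np.array(mm['mount']);Q=Pc@M[:3,:3].T+M[:3,3]
    m=(u>312)&(u<345)&(v>130)&(v<250)&(d>0)&(abs(Q[...,1])<.02)&(Q[...,2]>0)&(Q[...,2]<.2)&(Q[...,0]>.02)
    q=Q[m];print(n,len(q),np.percentile(q,[1,50,99],axis=0).round(4))
    for lo in np.arange(0,.16,.02):
        k=q[(q[:,2]>lo)&(q[:,2]<lo+.02)]
        if len(k)>5: print(lo.round(2),len(k),np.median(k,0).round(4),k[:,1].min().round(4),k[:,1].max().round(4))
E
```

```text
wrist5 214 [[ 0.0538 -0.0041  0.0023]
 [ 0.0543  0.0007  0.0415]
 [ 0.0545  0.0053  0.1417]]
0.0 57 [0.0544 0.0007 0.0083] -0.0043 0.0054
0.02 47 [0.0543 0.0007 0.0268] -0.0041 0.0053
0.04 33 [0.0543 0.0007 0.05  ] -0.0043 0.0053
0.06 23 [0.0542 0.0008 0.0697] -0.0037 0.0052
0.08 23 [0.0542 0.0008 0.0856] -0.0039 0.0048
0.1 11 [0.0541 0.0008 0.1082] -0.0035 0.0051
0.12 11 [0.0541 0.0008 0.1236] -0.0038 0.0055
0.14 9 [0.054  0.0008 0.1414] -0.0031 0.0046
wrist4 216 [[ 0.0536 -0.0047  0.002 ]
 [ 0.0543  0.0002  0.0407]
 [ 0.0546  0.0051  0.1396]]
0.0 61 [0.0545 0.0002 0.0083] -0.0044 0.0053
0.02 44 [0.0544 0.0007 0.0276] -0.0048 0.0051
0.04 37 [0.0544 0.0001 0.0496] -0.0039 0.0048
0.06 21 [0.0543 0.0008 0.0692] -0.0045 0.005
0.08 22 [0.0542 0.0004 0.092 ] -0.0049 0.0048
0.1 11 [ 5.420e-02 -1.000e-04  1.063e-01] -0.0044 0.0042
0.12 18 [0.0541 0.0003 0.1227] -0.0037 0.0044
```

```bash
python3 - <<'E'
from plan import *; from fit import *
P,Rm=frames(*PAR)
for n in ['wrist4','wrist5','scene4','scene5','side5']:
    s=np.load(n+'.npz');W=cloud(n[:-1],s['d'],s['T']);C=(W-P)@Rm
    x,y,z=C[...,0],C[...,1],C[...,2]
    bed=(abs(z-.01)<.006)&(x>-.035)&(x<.06)&(abs(y)<.05)
    print(n,'bed z',bed.sum(),np.nanmedian(z[bed]).round(4), 'plane tilt',end=' ')
    if bed.sum()>50:
        q=C[bed];A_=np.c_[q[:,0],q[:,1],np.ones(len(q))];print(np.linalg.lstsq(A_,q[:,2],rcond=None)[0].round(4))
    else: print()
    for sg in (1,-1):
        fe=(z>.0145)&(z<.024)&(x>-.03)&(x<.06)&(sg*y>.045)&(sg*y<.08)
        if fe.sum()>10: print('  fence',sg,fe.sum(),np.percentile(y[fe],[2,10,50,90,98]).round(4),np.median(z[fe]).round(4))
    lip=(z>.0145)&(z<.028)&(abs(y)<.05)&(x>.06)&(x<.09)
    if lip.sum()>10: print('  lip',lip.sum(),np.percentile(x[lip],[2,10,50,90,98]).round(4),np.percentile(z[lip],[50,98]).round(4))
E
```

```text
wrist4 bed z 1845 0.0123 plane tilt [-0.0031  0.0074  0.0123]
  fence 1 285 [0.0594 0.0606 0.0668 0.0779 0.0798] 0.0206
  fence -1 98 [-0.067  -0.0648 -0.0587 -0.0582 -0.0579] 0.0193
  lip 622 [0.0674 0.068  0.0692 0.0739 0.0786] [0.0204 0.0244]
wrist5 bed z 1926 0.0095 plane tilt [-0.0045  0.0159  0.0096]
  fence 1 61 [0.0615 0.0617 0.0624 0.0686 0.0704] 0.0181
  fence -1 322 [-0.0794 -0.0765 -0.0638 -0.0569 -0.0556] 0.0167
  lip 481 [0.0695 0.0701 0.0713 0.0772 0.0809] [0.0189 0.0219]
scene4 bed z 437 0.0093 plane tilt [-0.0088  0.0084  0.0097]
  fence 1 62 [0.056  0.0585 0.0646 0.0749 0.0792] 0.0181
  fence -1 46 [-0.0774 -0.0756 -0.0648 -0.0596 -0.0589] 0.0175
  lip 71 [0.0699 0.0708 0.076  0.0811 0.0823] [0.0207 0.0275]
scene5 bed z 430 0.0095 plane tilt [-0.007   0.0121  0.0098]
  fence 1 57 [0.0517 0.0588 0.0649 0.0763 0.0791] 0.0189
  fence -1 60 [-0.079  -0.0744 -0.0648 -0.0596 -0.058 ] 0.0176
  lip 64 [0.0704 0.0711 0.0762 0.0813 0.0821] [0.0209 0.0254]
side5 bed z 328 0.0108 plane tilt [-0.0078  0.0094  0.0109]
  fence 1 56 [0.0518 0.0601 0.0671 0.0736 0.0791] 0.019
  lip 74 [0.0667 0.0692 0.0754 0.0815 0.0848] [0.0211 0.0266]
```

```bash
cat >> fit.py <<'E'
PAR=(.5412,-.0893,np.radians(52.6))
E
sed -i 's/def pose(loc,axes=.grasp.,th=0,par=PAR)/def pose(loc,axes="grasp",th=0,par=None)/; s/    p,Rm=frames(\*par,th)\n    x,y,z/&/' fit.py
python3 - <<'E'
s=open('fit.py').read().replace("    p,Rm=frames(*par,th)\n    x,y,z","    p,Rm=frames(*(par or PAR),th)\n    x,y,z");open('fit.py','w').write(s)
E
python3 - <<'E'
from plan import *; from fit import *
p,r,st=cur()
P,Rm=frames(*PAR);print('tcp in pivot frame',(Rm.T@(p-P)).round(4))
P2,R2=pose((-.1175,-.0007,.0505),'flip');show(p,r,P2,R2)
E
```

```text
tcp in pivot frame [-0.1768  0.0004  0.1027]
shift(tool mm) [ 0.2 52.3 59.3] | 79.1  turn(deg) [-0.06  0.08  1.05] | 1.1
```

Emit:
arm_command:
  motion:
    - [[0, 13, 15], [0, 0, 0.4], 1]
    - [[0, 13, 15], [0, 0, 0.4], 1]
    - [[0, 13, 15], [0, 0, 0], 1]
    - [[0, 13, 14], [0, 0, 0], 1]
    - [[0, 0, 0], [0, 0, 0], 1]
    - [[0, 0, 0], [0, 0, 0], 1]

```text
time: 10.63
position: [0.528, -0.1062, 0.2466]
tool_rot: [-2.449, 0.824, -0.244]
ft_force: [0.5, 0.2, 0.1]
grip_width: 0.114
```

```bash
python3 - <<'E'
from plan import *; from fit import *
p,r,st=cur();print(p,st['joint_positions'].round(3))
P,Rm=frames(*PAR);print('tcp in pivot frame',(Rm.T@(p-P)).round(4))
P2,R2=pose((-.0925,-.0007,.0205),'flip');show(p,r,P2,R2)
im,d=optics.get_image('wrist');np.savez('wrist6.npz',im=im,d=d,T=T_wc('wrist',st));cv2.imwrite('pics/wrist6.png',im)
W=cloud('wrist',d,T_wc('wrist',st));C=(W-P)@Rm;x,y,z=C[...,0],C[...,1],C[...,2]
# pieces in a strip: fence vs board edge
for sg in (1,-1):
    fe=(z>.0135)&(z<.024)&(x>-.04)&(x<.06)&(sg*y>.045)&(sg*y<.08)
    if fe.sum()>10: print('fence',sg,fe.sum(),np.percentile(y[fe],[2,10,50,90,98]).round(4),np.median(z[fe]).round(4))
bd=(z>.038)&(z<.062)&(x>-.08)&(x<.06)
print('board',bd.sum(),np.percentile(C[bd],[2,50,98],axis=0).round(4))
E
```

```text
[ 0.52802836 -0.10616494  0.24659053] [-0.199 -0.02   0.709  1.93  -0.602  1.206 -1.495]
tcp in pivot frame [-0.1178  0.0002  0.051 ]
shift(tool mm) [ 0.9 30.5 25.3] | 39.7  turn(deg) [-0.07  0.12  0.16] | 0.2
fence 1 20 [0.0594 0.0596 0.0606 0.0656 0.0665] 0.0177
fence -1 331 [-0.0798 -0.0782 -0.0702 -0.0595 -0.0579] 0.018
board 109 [[-0.076  -0.0541  0.046 ]
 [-0.0452 -0.0538  0.0505]
 [ 0.0243 -0.0534  0.0551]]
```

View pics/wrist6.png

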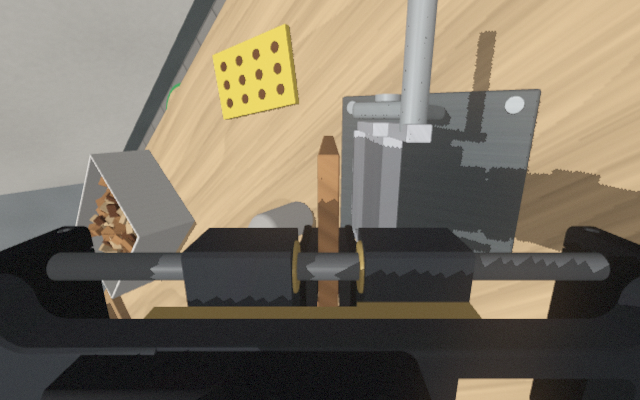

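Emit:
arm_command:
  motion:
    - [[0.6, 10, 8], [0, 0, 0.1], 1]
    - [[0, 10, 8], [0, 0, 0], 1]
    - [[0, 6, 5], [0, 0, 0], 1]
    - [[0, 4.5, 4], [0, 0, 0], 1]
    - [[0, 0, 0], [0, 0, 0], 1]
    - [[0, 0, 0], [0, 0, 0], 1]

```text
time: 11.18
position: [0.5222, -0.1162, 0.2103]
tool_rot: [-2.448, 0.825, -0.247]
ft_force: [-0.3, -0.5, -0.9]
grip_width: 0.116
```

```bash
cat > chk.py <<'E'
from plan import *; from fit import *
p,r,st=cur();print(p,st['joint_positions'].round(3),'F',np.round(st['ft_force'],1),'g',round(st['grip_width'],3),st['time'])
P,Rm=frames(*PAR);print('tcp in pivot frame',(Rm.T@(p-P)).round(4),'F in cradle',(Rm.T@np.array(st['ft_force'])).round(1))
E
python3 chk.py; python3 - <<'E'
from plan import *; from fit import *
for n in ['scene','wrist']:
    im,d=optics.get_image(n);np.savez(n+'7.npz',im=im,d=d,T=T_wc(n));cv2.imwrite(f'pics/{n}7.png',im if n=='wrist' else cv2.resize(im[130:250,240:380],None,fx=5,fy=5,interpolation=cv2.INTER_CUBIC))
E
```

```text
[ 0.5221721  -0.11621212  0.21030092] [-0.18   0.022  0.73   1.976 -0.648  1.17  -1.404] F [-0.3 -0.5 -0.9] g 0.116 11.1833
tcp in pivot frame [-0.0937 -0.0012  0.0216] F in cradle [ 0.5 -0.  -1. ]
```

View pics/scene7.png

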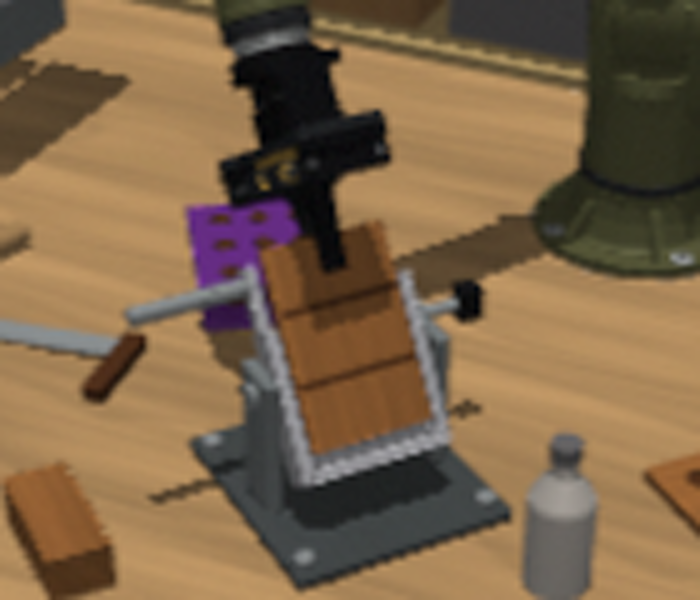

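View pics/wrist7.png

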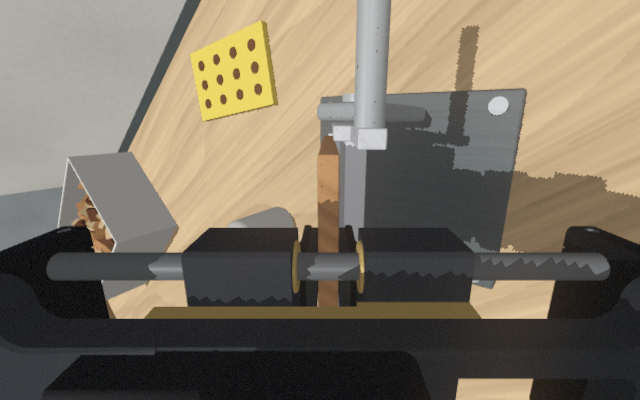

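Emit:
arm_command:
  motion:
    - [[0, 2.5, 1], [0, 0, 0], 1]
    - [[0, 2, 1], [0, 0, 0], 1]
    - [[0, 1, 1], [0, 0, 0], 1]
    - [[0, 0, 0], [0, 0, 0], 1]

```text
time: 11.62
position: [0.5201, -0.1185, 0.2043]
tool_rot: [-2.447, 0.826, -0.247]
ft_force: [0.2, 0.6, -0.2]
grip_width: 0.112
```

```bash
python3 chk.py
```

```text
[ 0.52013283 -0.11851132  0.20425964] [-0.175  0.029  0.734  1.984 -0.656  1.166 -1.388] F [ 0.2  0.6 -0.2] g 0.112 11.6167
tcp in pivot frame [-0.0903 -0.001   0.0157] F in cradle [0.5 0.3 0.4]
```

Emit:
arm_command:
  motion:
    - [[0, 0.7, 3], [0, 0, 0], 1]
    - [[0, 0, 2.5], [0, 0, 0], 1]
    - [[0, 0, 1], [0, 0, 0], 1]
    - [[0, 0, 0], [0, 0, 0], 1]

```text
time: 11.95
position: [0.5222, -0.1155, 0.1984]
tool_rot: [-2.447, 0.825, -0.246]
ft_force: [3.0, 3.2, 0.3]
grip_width: 0.112
```

```bash
python3 chk.py
```

```text
[ 0.52221633 -0.11551775  0.19844525] [-0.177  0.037  0.732  1.99  -0.666  1.156 -1.38 ] F [3.  3.2 0.3] g 0.112 11.95
tcp in pivot frame [-0.0834 -0.0008  0.0156] F in cradle [ 2.1 -0.5  3.8]
```

Emit:
arm_command:
  motion:
    - [[0, 0, 1], [0, 0, 0], 1]
    - [[0, 0, 1], [0, 0, 0], 1]
    - [[0, 0, 0], [0, 0, 0], 1]

```text
time: 12.2
position: [0.5226, -0.1152, 0.1977]
tool_rot: [-2.447, 0.824, -0.247]
ft_force: [-0.9, 1.0, 5.6]
grip_width: 0.113
```

```bash
python3 chk.py
```

```text
[ 0.52263157 -0.11517654  0.19771052] [-0.177  0.039  0.732  1.99  -0.668  1.154 -1.378] F [-0.9  1.   5.6] g 0.113 12.2
tcp in pivot frame [-0.0825 -0.001   0.0156] F in cradle [-4.6  1.3  3.3]
```

Emit:
arm_command:
  motion:
    - [[0, -0.5, 0], [0, 0, 0], 0.8]
    - [[0, 0, 0], [0, 0, 0], 0.7]
    - [[0, 0, 0], [0, 0, 0], 0.5]
    - [[0, 0, 0], [0, 0, 0], 0.5]
    - [[0, 0, 0], [0, 0, 0], 0.5]
    - [[0, 0, 0], [0, 0, 0], 0.5]

```text
time: 12.7
position: [0.5225, -0.1152, 0.1967]
tool_rot: [-2.448, 0.826, -0.246]
ft_force: [-0.2, -0.2, -0.1]
grip_width: 0.455
```

```bash
python3 chk.py;  python3 - <<'E'
from plan import *; from fit import *
for n in ['scene','wrist']:
    im,d=optics.get_image(n);np.savez(n+'8.npz',im=im,d=d,T=T_wc(n));cv2.imwrite(f'pics/{n}8.png',im if n=='wrist' else cv2.resize(im[130:250,240:380],None,fx=5,fy=5,interpolation=cv2.INTER_CUBIC))
E
```

```text
[ 0.52254569 -0.11519693  0.19674151] [-0.178  0.04   0.731  1.991 -0.667  1.152 -1.38 ] F [-0.2 -0.2 -0.1] g 0.455 12.7
tcp in pivot frame [-0.0817 -0.0009  0.015 ] F in cradle [-0.1  0.  -0.3]
```

View pics/wrist8.png

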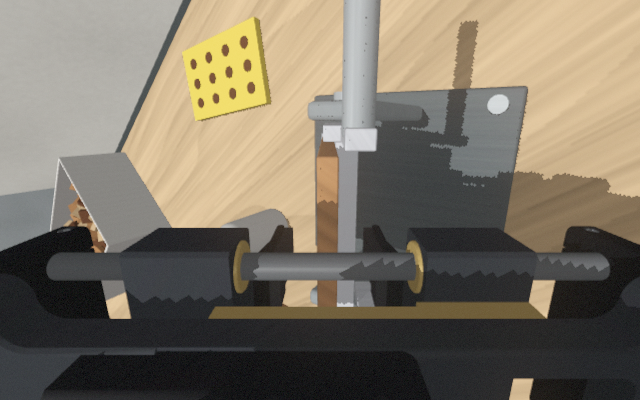

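View pics/scene8.png

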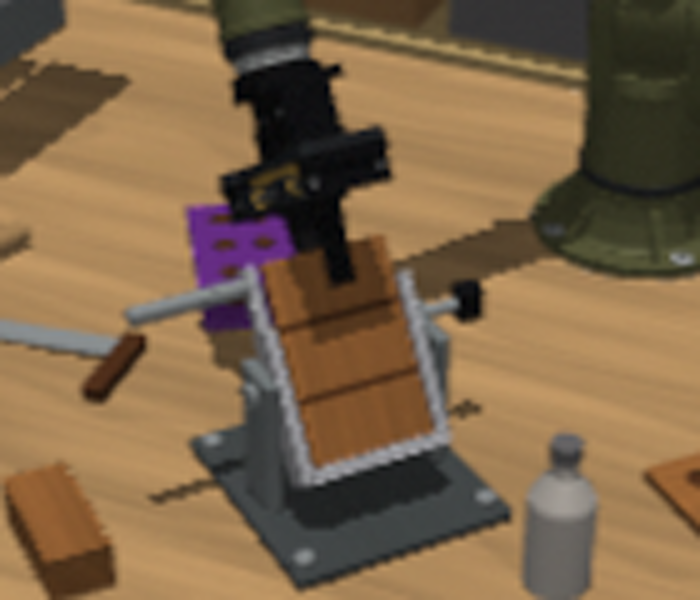

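Emit:
arm_command:
  motion:
    - [[0, 0, -8], [0, 0, 0], 0.5]
    - [[0, 0, -20], [0, 0, 0], 0.5]
    - [[0, 0, -25], [0, 0, 0], 0.5]
    - [[0, 0, -25], [0, 0, 0], 0.4]
    - [[0, 0, -15], [0, 0, 0], 0.4]
    - [[0, 0, 0], [0, 0, 0], 0.4]

```text
time: 13.3
position: [0.4923, -0.1588, 0.2787]
tool_rot: [-2.447, 0.828, -0.256]
ft_force: [0.3, -0.8, 0.4]
grip_width: 0.584
```

```bash
python3 chk.py;  python3 - <<'E'
from plan import *; from fit import *
P,Rm=frames(*PAR);st=ctrl.get_state()
for n in ['scene','side','wrist']:
    im,d=optics.get_image(n);T=T_wc(n,st);np.savez(n+'9.npz',im=im,d=d,T=T);
    W=cloud(n,d,T);C=(W-P)@Rm;x,y,z=C[...,0],C[...,1],C[...,2];S=cv2.cvtColor(im,cv2.COLOR_BGR2HSV)[...,1]
    bd=(abs(z-.02)<.006)&(x>-.11)&(x<.072)&(abs(y)<.062)&(S>80)
    if bd.sum()>20:
        q=C[bd];print(n,'board',bd.sum(),np.percentile(q,[1,50,99],axis=0).round(4).tolist())
    bar=(abs(z)<.016)&(abs(x+.085)<.016)&(y<-.075)&(y>-.25)&(S<80)
    if bar.sum()>5:
        q=C[bar];print(n,'bar',bar.sum(),np.percentile(q,[1,10,50,90,99],axis=0).round(4).tolist())
    cv2.imwrite(f'pics/{n}9.png',im if n=='wrist' else cv2.resize(im[130:250,240:380],None,fx=5,fy=5,interpolation=cv2.INTER_CUBIC))
E
```

```text
[ 0.49233001 -0.15881836  0.27868673] [-0.142 -0.059  0.766  1.891 -0.559  1.311 -1.447] F [ 0.3 -0.8  0.4] g 0.584 13.3
tcp in pivot frame [-0.1793 -0.0034  0.0152] F in cradle [-0.6 -0.7 -0.1]
scene board 978 [[-0.0976, -0.0555, 0.0144], [-0.0178, -0.0023, 0.0199], [0.0676, 0.0532, 0.0256]]
scene bar 89 [[-0.0925, -0.1675, -0.0022], [-0.0912, -0.1595, 0.0007], [-0.085, -0.122, 0.0056], [-0.0789, -0.084, 0.0095], [-0.0773, -0.0768, 0.012]]
side board 818 [[-0.0994, -0.0545, 0.0149], [-0.0205, 0.0051, 0.0212], [0.0673, 0.0563, 0.0257]]
side bar 61 [[-0.0939, -0.1666, -0.0031], [-0.091, -0.1549, 0.0005], [-0.0884, -0.1199, 0.007], [-0.0838, -0.0836, 0.0111], [-0.0795, -0.0765, 0.0124]]
wrist board 845 [[-0.105, -0.0577, 0.014], [-0.1034, -0.0187, 0.017], [-0.0254, 0.0317, 0.0194]]
wrist bar 2527 [[-0.0985, -0.1528, -0.0072], [-0.0975, -0.1465, -0.0055], [-0.0959, -0.1168, 0.0009], [-0.0926, -0.0839, 0.007], [-0.0895, -0.0759, 0.0083]]
```

View pics/wrist9.png

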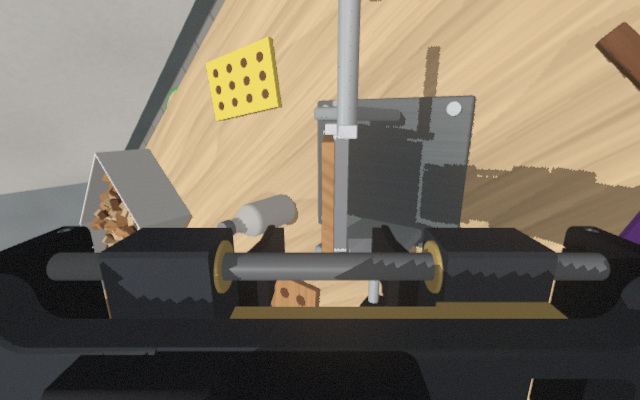

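View pics/scene9.png

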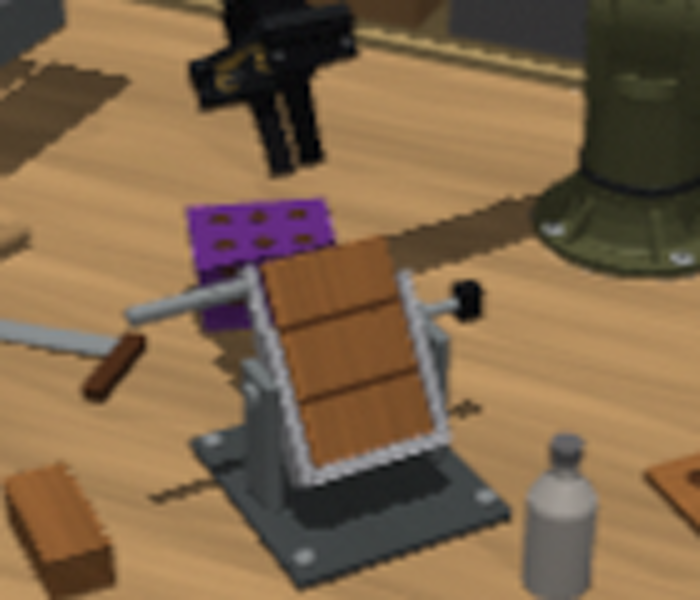

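Emit:
arm_command:
  motion:
    - [[31, 4, 0], [0, 0, 0], 0.3]
    - [[31, 4, 0], [0, 0, 0], 0.3]
    - [[31, 4, 0], [0, 0, 0], 0.3]
    - [[31, 3, 0], [0, 0, 0], 0.3]
    - [[0, 0, 0], [0, 0, 0], 0.3]
    - [[0, 0, 0], [0, 0, 0], 0.3]

```text
time: 13.95
position: [0.5831, -0.2399, 0.2626]
tool_rot: [-2.45, 0.828, -0.237]
ft_force: [-0.6, 1.7, -1.1]
grip_width: 0.701
```

```bash
python3 chk.py;  python3 - <<'E'
from plan import *; from fit import *
P,Rm=frames(*PAR);p,r,st=cur()
P2,R2=pose((-.080,-.127,0),'flip');show(p,r,P2,R2)
n='wrist'
im,d=optics.get_image(n);T=T_wc(n,st);np.savez(n+'10.npz',im=im,d=d,T=T);cv2.imwrite(f'pics/{n}10.png',im)
W=cloud(n,d,T);C=(W-P)@Rm;x,y,z=C[...,0],C[...,1],C[...,2];S=cv2.cvtColor(im,cv2.COLOR_BGR2HSV)[...,1]
bar=(abs(z)<.016)&(abs(x+.085)<.02)&(y<-.075)&(y>-.25)&(S<80)
q=C[bar];print(n,'bar',bar.sum(),np.percentile(q,[1,10,50,90,99],axis=0).round(4).tolist())
Q=(W-p)@r.as_matrix();q=Q[bar];print('tool',np.percentile(q,[1,10,50,90,99],axis=0).round(4).tolist())
E
```

```text
[ 0.58307504 -0.23993272  0.26260766] [-0.013  0.325  0.827  1.619 -0.81   1.46  -1.261] F [-0.6  1.7 -1.1] g 0.701 13.95
tcp in pivot frame [-0.1709 -0.1248 -0.0014] F in cradle [1.4 1.5 0.3]
shift(tool mm) [ 2.8 -1.5 90.9] | 91.0  turn(deg) [ 0.12  0.34 -0.03] | 0.4
wrist bar 1917 [[-0.0935, -0.1677, -0.0075], [-0.0926, -0.1614, -0.0063], [-0.0912, -0.1298, 0.0], [-0.0876, -0.0946, 0.0064], [-0.0843, -0.0862, 0.0079]]
tool [[-0.0381, -0.0095, 0.0773], [-0.0297, -0.0079, 0.0782], [0.0055, -0.0015, 0.0797], [0.0371, 0.0047, 0.0833], [0.0435, 0.006, 0.0865]]
```

View pics/wrist10.png

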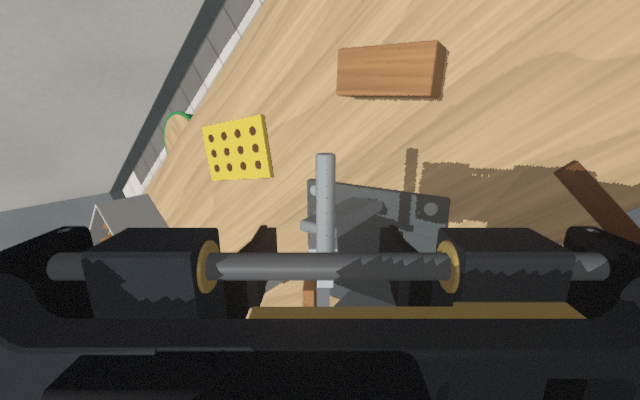

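Emit:
arm_command:
  motion:
    - [[1, -1.5, 20], [0, 0.3, 0], 0.3]
    - [[1, 0, 25], [0, 0, 0], 0.3]
    - [[0, 0, 25], [0, 0, 0], 0.3]
    - [[0, 0, 15], [0, 0, 0], 0.3]
    - [[0, 0, 6], [0, 0, 0], 0.4]
    - [[0, 0, 0], [0, 0, 0], 0.5]
    - [[0, 0, 0], [0, 0, 0], 0.6]
    - [[0, 0, 0], [0, 0, 0], 0.6]

```text
time: 14.67
position: [0.6158, -0.2029, 0.193]
tool_rot: [-2.448, 0.829, -0.256]
ft_force: [-0.1, -0.0, 0.4]
grip_width: 0.481
```

```bash
python3 chk.py
```

```text
[ 0.61575344 -0.20288055  0.19302668] [-0.054  0.379  0.782  1.704 -0.88   1.316 -1.226] F [-0.1 -0.   0.4] g 0.481 14.6667
tcp in pivot frame [-0.0857 -0.1282  0.0021] F in cradle [-0.4  0.1  0.1]
```

Emit:
arm_command:
  motion:
    - [[0, 2, 5], [0, 0, 0], 0.6]
    - [[0, 0, 0], [0, 0, 0], 0.8]
    - [[0, 0, 0], [0, 0, 0], 1]
    - [[0, 0, 0], [0, 0, 0], 1]
    - [[0, 0, 0], [0, 0, 0], 1]
    - [[0, 0, 0], [0, 0, 0], 1]
    - [[0, 0, 0], [0, 0, 0], 1]
  force: 30

```text
time: 15.25
position: [0.6167, -0.2005, 0.1865]
tool_rot: [-2.448, 0.827, -0.254]
ft_force: [1.0, -0.2, 2.3]
grip_width: 0.17
```

```bash
python3 chk.py; python3 - <<'E'
from plan import *; from fit import *
p,r,st=cur();P,Rm=frames(*PAR)
g=r.apply([0,0,-.005]);grasp=p+g
# arc: world displacement of bar in tool axes at steps
prev=np.array([-.085,-.127,0.])
b0=P+Rm@prev
out=[]
for th in np.arange(.1,1.04,.1):
    _,Rt=frames(*PAR,th); b=P+Rt@prev
    dd=r.inv().apply(b-b0)*1000; out.append(dd.round(1)); b0=b
print(np.array(out), np.array(out).sum(0))
E
```

```text
[ 0.61671147 -0.20053258  0.1865418 ] [-0.054  0.386  0.778  1.709 -0.886  1.309 -1.219] F [ 1.  -0.2  2.3] g 0.17 15.25
tcp in pivot frame [-0.079  -0.1275  0.0006] F in cradle [-1.6 -0.9  1.6]
[[-0.   8.5  0.4]
 [-0.   8.4  1.2]
 [-0.   8.2  2.1]
 [-0.   8.   2.9]
 [-0.   7.7  3.7]
 [-0.   7.3  4.4]
 [-0.   6.8  5.1]
 [-0.   6.2  5.8]
 [-0.   5.6  6.4]
 [-0.   5.   6.9]] [ 0.  71.7 38.9]
```

Emit:
arm_command:
  motion:
    - [[0, 4.2, 0.1], [0, 0, 0], 1]
    - [[0, 4.3, 0.3], [0, 0, 0], 1]
    - [[0, 4.2, 0.5], [0, 0, 0], 1]
    - [[0, 4.2, 0.7], [0, 0, 0], 1]
    - [[0, 4.1, 1], [0, 0, 0], 1]
    - [[0, 4.1, 1.1], [0, 0, 0], 1]
    - [[0, 4, 1.4], [0, 0, 0], 1]
    - [[0, 4, 1.5], [0, 0, 0], 1]

```text
time: 15.92
position: [0.6047, -0.2163, 0.1666]
tool_rot: [-2.441, 0.819, -0.257]
ft_force: [1.1, 6.2, 11.0]
grip_width: 0.168
```

```bash
python3 chk.py
```

```text
[ 0.60473032 -0.21626315  0.16662762] [-0.012  0.412  0.774  1.729 -0.912  1.31  -1.15 ] F [ 1.1  6.2 11. ] g 0.168 15.9167
tcp in pivot frame [-0.073  -0.1276 -0.0268] F in cradle [-6.2  2.9 10.6]
```

Emit:
arm_command:
  motion:
    - [[0, 3.9, 1.7], [0, 0, 0], 1]
    - [[0, 3.8, 2], [0, 0, 0], 1]
    - [[0, 3.7, 2.1], [0, 0, 0], 1]
    - [[0, 3.6, 2.3], [0, 0, 0], 1]
    - [[0, 3.5, 2.4], [0, 0, 0], 1]
    - [[0, 3.3, 2.7], [0, 0, 0], 1]
    - [[0, 3.2, 2.8], [0, 0, 0], 1]
    - [[0, 3, 3], [0, 0, 0], 1]

```text
time: 16.58
position: [0.5965, -0.227, 0.1348]
tool_rot: [-2.442, 0.82, -0.256]
ft_force: [0.8, 6.3, 11.1]
grip_width: 0.169
```

```bash
python3 chk.py
```

```text
[ 0.59654926 -0.22700314  0.1348339 ] [ 0.022  0.451  0.763  1.754 -0.943  1.29  -1.084] F [ 0.8  6.3 11.1] g 0.169 16.5833
tcp in pivot frame [-0.0537 -0.1276 -0.0555] F in cradle [-6.3  3.2 10.7]
```

Emit:
arm_command:
  motion:
    - [[0, 2.9, 3.1], [0, 0, 0], 1]
    - [[0, 2.8, 3.2], [0, 0, 0], 1]
    - [[0, 2.6, 3.3], [0, 0, 0], 1]
    - [[0, 2.4, 3.5], [0, 0, 0], 1]
    - [[0, 1.5, 2], [0, 0, 0], 1]
    - [[0, 0, 0], [0, 0, 0], 1]

```text
time: 17.08
position: [0.5952, -0.2288, 0.1146]
tool_rot: [-2.442, 0.821, -0.255]
ft_force: [1.7, 5.6, 7.1]
grip_width: 0.161
```

```bash
python3 chk.py
```

```text
[ 0.59517487 -0.22875666  0.11461745] [ 0.035  0.477  0.751  1.768 -0.964  1.271 -1.053] F [1.7 5.6 7.1] g 0.161 17.0833
tcp in pivot frame [-0.038  -0.1276 -0.0684] F in cradle [-3.   2.1  8.5]
```

Emit:
arm_command:
  motion:
    - [[0, 1.6, 2.5], [0, 0, 0], 1]
    - [[0, 0.8, 1.2], [0, 0, 0], 1]
    - [[0, 0, 0], [0, 0, 0], 1]

```text
time: 17.33
position: [0.5952, -0.2287, 0.1104]
tool_rot: [-2.442, 0.821, -0.255]
ft_force: [1.2, 5.3, 9.0]
grip_width: 0.158
```

```bash
python3 chk.py;  python3 - <<'E'
from plan import *; from fit import *
P,Rm=frames(*PAR,1.0);st=ctrl.get_state()
for n in ['scene','side']:
    im,d=optics.get_image(n);T=T_wc(n,st);np.savez(n+'11.npz',im=im,d=d,T=T);
    W=cloud(n,d,T);C=(W-P)@Rm;x,y,z=C[...,0],C[...,1],C[...,2];S=cv2.cvtColor(im,cv2.COLOR_BGR2HSV)[...,1]
    bd=(abs(z-.02)<.012)&(x>-.11)&(x<.075)&(abs(y)<.062)&(S>80)
    q=C[bd];print(n,'board',bd.sum(),np.percentile(q,[1,50,99],axis=0).round(4).tolist())
    A_=np.c_[q[:,0],q[:,1],np.ones(len(q))];print(np.linalg.lstsq(A_,q[:,2],rcond=None)[0].round(4))
    cv2.imwrite(f'pics/{n}11.png',cv2.resize(im[130:250,240:380],None,fx=5,fy=5,interpolation=cv2.INTER_CUBIC))
E
```

```text
[ 0.59523726 -0.22865428  0.11043424] [ 0.037  0.482  0.749  1.771 -0.969  1.267 -1.046] F [1.2 5.3 9. ] g 0.158 17.3333
tcp in pivot frame [-0.0344 -0.1276 -0.0705] F in cradle [-4.8  2.3  9.1]
scene board 603 [[-0.0976, -0.0554, 0.0124], [-0.0116, -0.0021, 0.0193], [0.0637, 0.0591, 0.0241]]
[-0.0113 -0.0064  0.0191]
side board 926 [[-0.0956, -0.0554, 0.0125], [-0.0115, 0.0029, 0.0191], [0.0685, 0.0569, 0.0261]]
[-0.0128  0.0017  0.0189]
```

View pics/scene11.png

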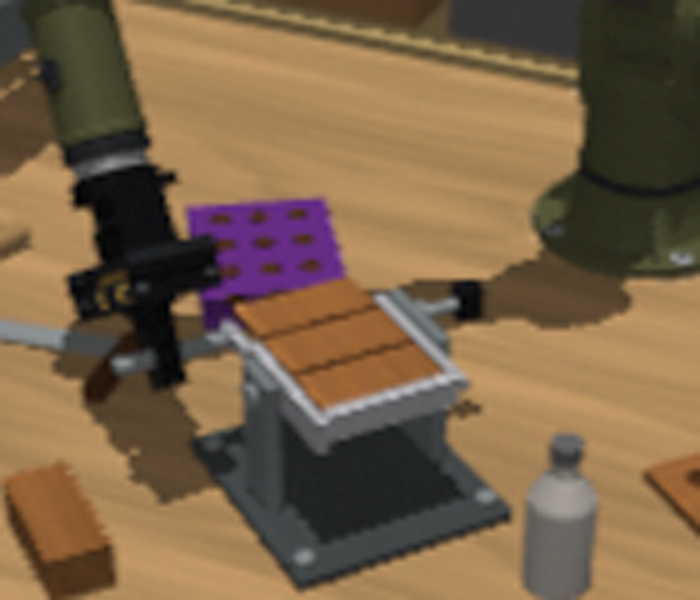

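Emit:
arm_command:
  motion:
    - [[0, 0, 0], [0, 0, 0], 0.7]
    - [[0, 0, 0], [0, 0, 0], 0.5]
    - [[0, 0, 0], [0, 0, 0], 0.3]
    - [[0, 0, 0], [0, 0, 0], 0.3]
    - [[0, 0, -5], [0, 0, 0], 0.3]
    - [[0, 0, -20], [0, 0, 0], 0.3]
    - [[0, 0, -30], [0, 0, 0], 0.3]
    - [[0, 0, -30], [0, 0, 0], 0.3]

```text
time: 18.1
position: [0.5632, -0.2689, 0.1786]
tool_rot: [-2.449, 0.829, -0.249]
ft_force: [-0.1, -0.8, 0.0]
grip_width: 0.657
```

```bash
python3 chk.py;  python3 - <<'E'
from plan import *; from fit import *
P,Rm=frames(*PAR,np.radians(57));st=ctrl.get_state()
for n in ['scene','side','wrist']:
    im,d=optics.get_image(n);T=T_wc(n,st);np.savez(n+'12.npz',im=im,d=d,T=T);
    W=cloud(n,d,T);C=(W-P)@Rm;x,y,z=C[...,0],C[...,1],C[...,2];S=cv2.cvtColor(im,cv2.COLOR_BGR2HSV)[...,1]
    bd=(abs(z-.02)<.008)&(x>-.11)&(x<.075)&(abs(y)<.062)&(S>80)
    q=C[bd];print(n,'board',bd.sum(),np.percentile(q,[1,50,99],axis=0).round(4).tolist())
    A_=np.c_[q[:,0],q[:,1],np.ones(len(q))];print(np.linalg.lstsq(A_,q[:,2],rcond=None)[0].round(4))
    cv2.imwrite(f'pics/{n}12.png',im if n=='wrist' else cv2.resize(im[130:250,240:380],None,fx=5,fy=5,interpolation=cv2.INTER_CUBIC))
E
```

```text
[ 0.5632172  -0.26890266  0.1785651 ] [ 0.069  0.411  0.808  1.71  -0.877  1.385 -1.089] F [-0.1 -0.8  0. ] g 0.657 18.1
tcp in pivot frame [-0.1195 -0.1266 -0.0765] F in cradle [-0.4 -0.4 -0.6]
scene board 598 [[-0.0992, -0.0561, 0.013], [-0.0134, -0.0023, 0.0193], [0.065, 0.0582, 0.0242]]
[-0.0069 -0.0058  0.0191]
side board 912 [[-0.0959, -0.0557, 0.0126], [-0.013, 0.0031, 0.0191], [0.0682, 0.0563, 0.0258]]
[-0.0066  0.0067  0.019 ]
wrist board 568 [[-0.085, -0.0503, 0.0121], [-0.0522, -0.0466, 0.016], [-0.0319, -0.0316, 0.0171]]
[-0.0012  0.1211  0.0209]
```

View pics/scene12.png

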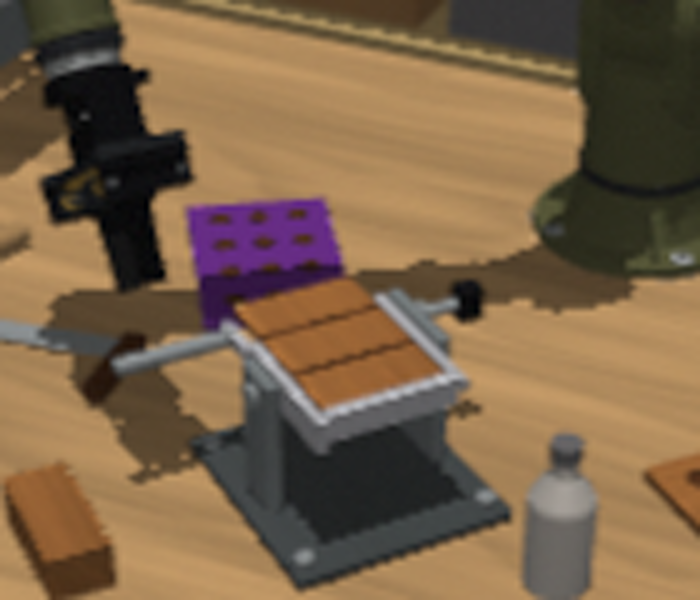

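View pics/wrist12.png

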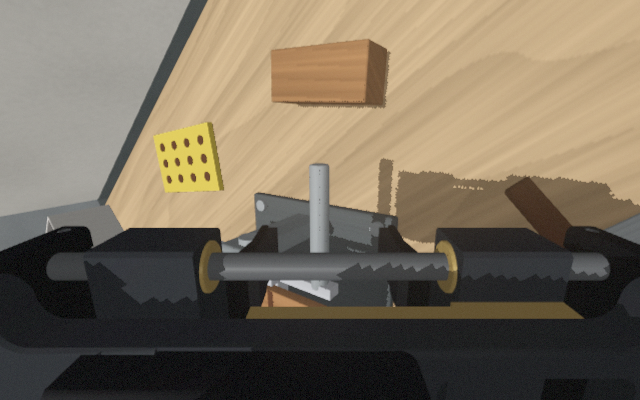

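```bash
cat > kin.py <<'E'
import numpy as np, json, itertools
from scipy.spatial.transform import Rotation as R
from scipy.optimize import least_squares
D=[json.loads(l) for l in open('log.jsonl')]
Q=np.array([d['q'] for d in D]);Pm=np.array([d['p'] for d in D]);Rm=R.from_rotvec([d['r'] for d in D])
AX='zyzyzyz'
def rots(q,s):
    return [R.from_euler(AX[i],s[i]*q[...,i]) for i in range(7)]
def fk(q,s,par,R0):
    rs=rots(q,s); L=par.reshape(8,3)
    n=q.shape[0]; p=np.tile(L[0],(n,1)); r=R.identity(n)
    for i in range(7):
        r=r*rs[i]; p=p+r.apply(L[i+1])
    return p,r*R0
if __name__=='__main__':
    best=[]
    for s in itertools.product([1,-1],repeat=7):
        rs=rots(Q,s);r=rs[0]
        for x in rs[1:]: r=r*x
        rel=(r.inv()*Rm); m=rel.mean(); e=(m.inv()*rel).magnitude().mean(); best.append((e,s,m.as_rotvec()))
    best.sort(key=lambda b:b[0]); print(best[:4], len(Q))
    e,s,R0=best[0];R0=R.from_rotvec(R0)
    # structure: L0 z ; along chain offsets x,z ; reg
    def f(par): 
        p,_=fk(Q,s,par,R0); return np.r_[((p-Pm)*1000).ravel(), par*3.0]
    x0=np.zeros(24);x0[[2,8,14,20]]=.3
    o=least_squares(f,x0); p,_=fk(Q,s,o.x,R0); print(np.abs(p-Pm).max(0),o.x.reshape(8,3).round(3))
    np.savez('kin.npz',s=s,par=o.x,R0=R0.as_rotvec())
E
python3 kin.py
```

```text
[(np.float64(1.035243192731875e-15), (-1, 1, -1, 1, -1, 1, -1), array([-2.30785459e-16,  7.39888640e-16,  1.57079633e+00])), (np.float64(0.2409249644417893), (-1, 1, -1, -1, 1, -1, -1), array([-0.14072096,  0.01312766,  1.84859826])), (np.float64(0.3787752894814967), (1, 1, -1, -1, 1, -1, 1), array([ 0.11822368,  0.0723667 , -1.88504335])), (np.float64(0.37952296842333993), (-1, -1, -1, -1, 1, -1, -1), array([-0.06215076, -0.20919217,  1.97521938]))] 31
[5.11187749e-06 5.42731187e-06 2.41571865e-06] [[-0.    -0.     0.125]
 [ 0.    -0.008  0.125]
 [ 0.    -0.008  0.234]
 [-0.    -0.005  0.234]
 [-0.    -0.005  0.257]
 [ 0.    -0.     0.257]
 [-0.    -0.     0.177]
 [ 0.    -0.     0.177]]
```

```bash
cat > ik.py <<'E'
from kin import *
z_=np.load('kin.npz');S_=tuple(z_['s']);PAR_=z_['par'];R0_=R.from_rotvec(z_['R0'])
LO=np.array([-2.86,-.3,-1.38,.06,-1.56,.09,-2.69]);HI=np.array([2.86,2.09,1.24,2.45,4.7,2.05,2.69])
def FK(q): 
    p,r=fk(np.atleast_2d(q),S_,PAR_,R0_); return p[0],r[0]
def IK(P,Rt,q0,tries=8,rng=np.random.default_rng(0)):
    best=None
    for k in range(tries):
        x0=np.clip(q0 if k==0 else q0+rng.normal(0,.5,7),LO+.06,HI-.06)
        f=lambda q:(lambda pr: np.r_[(pr[0]-P)*10,(Rt.inv()*pr[1]).as_rotvec()*3,(q-q0)*1e-3])(FK(q))
        o=least_squares(f,x0,bounds=(LO+.03,HI-.03))
        p,r=FK(o.x);e=np.linalg.norm(p-P)*1000,np.degrees((Rt.inv()*r).magnitude())
        if best is None or e[0]+e[1]<best[0][0]+best[0][1]: best=(e,o.x)
        if e[0]<.3 and e[1]<.1: break
    return best
E
python3 - <<'E'
from ik import *; from fit import frames,PAR
import h
q0=np.array(h.ctrl.get_state()['joint_positions'])
yaw=PAR[2];hh=np.array([np.cos(yaw),np.sin(yaw),0]);yv=np.array([-hh[1],hh[0],0]);up=np.array([0,0,1.])
blk=np.array([.402,-.037,.12])
for sg in (1,-1):
  for phi in (-45,-30,-15,0,15,30,45):
    a=np.radians(phi);z=-np.cos(a)*up-np.sin(a)*yv; ty=sg*hh;tx=np.cross(ty,z);Rt=R.from_matrix(np.stack([tx,ty,z],1))
    row=[]
    for dy in (0,.012,-.03):  # + outward
        row.append(IK(blk+yv*dy+z*.005,Rt,q0))
    print(sg,phi,[ (round(b[0][0],1),round(b[0][1],1)) for b in row], row[0][1].round(2))
E
```

```text
1 -45 [(np.float64(0.0), np.float64(0.0)), (np.float64(0.0), np.float64(0.0)), (np.float64(0.0), np.float64(0.0))] [ 0.12  0.47  0.18  1.74 -0.32  1.7   1.31]
1 -30 [(np.float64(0.0), np.float64(0.0)), (np.float64(0.0), np.float64(0.0)), (np.float64(0.0), np.float64(0.0))] [-0.05  0.28  0.29  1.88 -0.27  1.5   1.27]
1 -15 [(np.float64(0.0), np.float64(0.0)), (np.float64(0.0), np.float64(0.0)), (np.float64(0.0), np.float64(0.0))] [-0.23  0.08  0.39  2.03 -0.16  1.28  1.14]
1 0 [(np.float64(0.0), np.float64(0.0)), (np.float64(0.0), np.float64(0.0)), (np.float64(0.0), np.float64(0.0))] [-0.39 -0.13  0.4   2.18  0.06  1.08  0.89]
1 15 [(np.float64(0.0), np.float64(0.0)), (np.float64(2.4), np.float64(0.4)), (np.float64(0.0), np.float64(0.0))] [-0.23 -0.27  0.08  2.33  0.27  0.91  0.63]
1 30 [(np.float64(16.1), np.float64(2.9)), (np.float64(19.0), np.float64(3.6)), (np.float64(7.5), np.float64(1.1))] [-0.13 -0.27 -0.21  2.42  0.55  0.82  0.22]
1 45 [(np.float64(31.9), np.float64(7.2)), (np.float64(33.8), np.float64(7.6)), (np.float64(26.5), np.float64(6.0))] [ 0.39 -0.27 -0.89  2.42  0.71 
[... 436 characters left out ...]
oat64(0.0))] [-0.36  0.08  0.52  2.03 -0.17  1.28 -1.99]
-1 0 [(np.float64(0.0), np.float64(0.0)), (np.float64(0.0), np.float64(0.0)), (np.float64(0.0), np.float64(0.0))] [-0.2  -0.11  0.21  2.18  0.03  1.07 -2.22]
-1 15 [(np.float64(0.0), np.float64(0.0)), (np.float64(2.4), np.float64(0.4)), (np.float64(0.0), np.float64(0.0))] [-0.01 -0.26 -0.11  2.33  0.2   0.9  -2.45]
-1 30 [(np.float64(22.3), np.float64(4.5)), (np.float64(26.6), np.float64(5.4)), (np.float64(11.0), np.float64(2.1))] [ 0.27 -0.27 -0.49  2.38  0.35  0.75 -2.66]
-1 45 [(np.float64(51.0), np.float64(14.0)), (np.float64(55.0), np.float64(15.0)), (np.float64(40.5), np.float64(11.7))] [ 0.5  -0.27 -0.69  2.41  0.43  0.61 -2.66]
```

```bash
cat > pin.py <<'E'
from plan import *; from fit import *
yaw=PAR[2];hh=np.array([np.cos(yaw),np.sin(yaw),0]);yv=np.array([-hh[1],hh[0],0]);up=np.array([0,0,1.])
def pinR(phi,sg=-1):
    a=np.radians(phi);z=-np.cos(a)*up-np.sin(a)*yv; ty=sg*hh;tx=np.cross(ty,z);return R.from_matrix(np.stack([tx,ty,z],1))
E
python3 - <<'E'
from pin import *
p,r,st=cur()
R2=pinR(-10)
show(p,r,np.array([.402,-.037,.27]),R2)
p3=p+r.apply([0,0,-.12]);print(p3);show(p3,r,np.array([.402,-.037,.27]),R2);show(p3,R2,np.array([.402,-.037,.27]),R2)
E
```

```text
shift(tool mm) [-271.1 -123.   -29.3] | 299.1  turn(deg) [-32.98 -10.34   2.76] | 34.7
[ 0.52311225 -0.32342296  0.28156359]
shift(tool mm) [-271.1 -123.    90.7] | 311.2  turn(deg) [-32.98 -10.34   2.76] | 34.7
shift(tool mm) [-264.1 -154.    58.3] | 311.2  turn(deg) [0. 0. 0.] | 0.0
```

Emit:
arm_command:
  motion:
    - [[0, 0, -30], [0, 0, 0], 0.3]
    - [[0, 0, -30], [0, 0, 0], 0.3]
    - [[0, 0, -30], [0, 0, 0], 0.3]
    - [[-10, 0, -15], [-6.6, -2.1, 0.5], 0.3]
    - [[-20, 0, -10], [-6.6, -2.1, 0.5], 0.3]
    - [[-20, -10, 0], [-6.6, -2.1, 0.5], 0.3]
    - [[-20, -15, 0], [-6.6, -2.1, 0.5], 0.3]
    - [[-20, -15, 0], [-6.6, -2.1, 0.5], 0.3]

```text
time: 18.92
position: [0.4779, -0.2335, 0.2919]
tool_rot: [-2.918, 0.976, 0.265]
ft_force: [0.9, 0.7, -0.3]
grip_width: 0.701
```

```bash
python3 chk.py; python3 - <<'E'
from pin import *
p,r,st=cur()
R2=pinR(-10)
show(p,r,np.array([.402,-.037,.27]),R2)
E
```

```text
[ 0.47791648 -0.23346764  0.29193173] [-0.325  0.243  0.903  1.547 -0.198  1.624 -1.628] F [ 0.9  0.7 -0.3] g 0.701 18.9167
tcp in pivot frame [-0.2275 -0.0373 -0.0346] F in cradle [ 0.8 -0.3  0.8]
shift(tool mm) [-172.1 -111.4   53.1] | 211.8  turn(deg) [0.31 0.29 0.4 ] | 0.6
```

Emit:
arm_command:
  motion:
    - [[-29, -18, 0], [0, 0, 0.1], 0.3]
    - [[-29, -19, 0], [0, 0, 0.1], 0.3]
    - [[-29, -18, 0], [0, 0, 0], 0.3]
    - [[-29, -19, 0], [0, 0, 0], 0.3]
    - [[-28, -19, 0], [0, 0, 0], 0.3]
    - [[-28, -18, 0], [0, 0, 0], 0.3]
    - [[0, 0, 0], [0, 0, 0], 0.3]
    - [[0, 0, 0], [0, 0, 0], 0.3]

```text
time: 19.58
position: [0.4097, -0.0407, 0.3216]
tool_rot: [-2.916, 0.968, 0.264]
ft_force: [-0.5, -0.2, -0.5]
grip_width: 0.701
```

```bash
python3 chk.py; python3 - <<'E'
from pin import *
p,r,st=cur()
n='wrist';im,d=optics.get_image(n);T=T_wc(n,st);np.savez(n+'13.npz',im=im,d=d,T=T);cv2.imwrite(f'pics/{n}13.png',im)
W=cloud(n,d,T);V=cv2.cvtColor(im,cv2.COLOR_BGR2HSV)[...,2]
c=np.array([.402,-.037,.12]);rel=W-c;a=rel@hh;y=rel@yv;z=W[...,2]
m=(abs(a)<.035)&(abs(y)<.04)&(z>.13)&(z<.15)&(V<90)
print(m.sum(),np.percentile(a[m],[2,50,98]).round(4),np.percentile(y[m],[2,50,98]).round(4),np.percentile(z[m],[2,50,98]).round(4), np.median(W[m],0))
vv,uu=np.where(m);print(uu.min(),uu.max(),vv.min(),vv.max())
R2=pinR(-10);show(p,r,np.array([.402,-.037,.27]),R2)
E
```

```text
[ 0.40974401 -0.04074766  0.32163742] [-0.646 -0.161  0.681  1.774 -0.004  1.641 -2.191] F [-0.5 -0.2 -0.5] g 0.701 19.5833
tcp in pivot frame [-0.1916  0.1339  0.0752] F in cradle [ 0.2  0.3 -0.6]
340 [-0.0112 -0.0012  0.0079] [-0.0114 -0.0021  0.0089] [0.1318 0.1359 0.1376] [ 0.40270309 -0.03916788  0.1359128 ]
321 339 149 168
shift(tool mm) [ 1.   1.7 52.3] | 52.3  turn(deg) [0.08 0.37 0.66] | 0.8
```

View pics/wrist13.png

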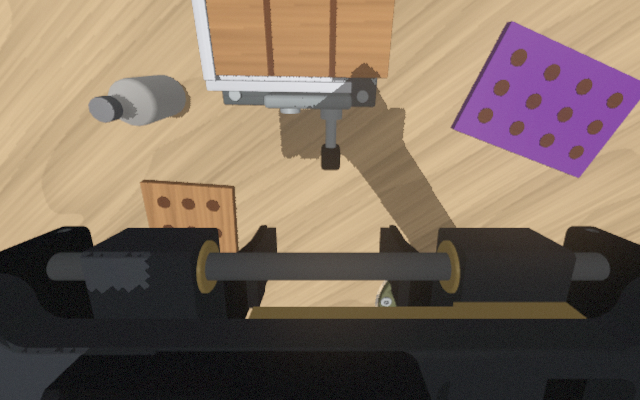

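```bash
python3 - <<'E'
from pin import *
p,r,st=cur();R2=pinR(-10);zt=R2.as_matrix()[:,2]
show(p,r,np.array([.4018,-.039,.12])+zt*.003,R2)
E
```

```text
shift(tool mm) [ 27.7   2.1 202.8] | 204.7  turn(deg) [0.09 0.35 0.45] | 0.6
```

Emit:
arm_command:
  motion:
    - [[7, 1, 25], [0, 0.2, 0.2], 0.3]
    - [[7, 1, 25], [0, 0.1, 0.2], 0.3]
    - [[7, 0, 25], [0, 0, 0], 0.3]
    - [[7, 0, 25], [0, 0, 0], 0.3]
    - [[0, 0, 25], [0, 0, 0], 0.3]
    - [[0, 0, 25], [0, 0, 0], 0.3]
    - [[0, 0, 10], [0, 0, 0], 0.3]
    - [[0, 0, 0], [0, 0, 0], 0.3]

```text
time: 20.3
position: [0.4066, -0.0452, 0.1573]
tool_rot: [-2.914, 0.992, 0.264]
ft_force: [-0.8, 0.2, 0.8]
grip_width: 0.702
```

```bash
python3 chk.py; python3 - <<'E'
from pin import *
p,r,st=cur();R2=pinR(-10);zt=R2.as_matrix()[:,2]
show(p,r,np.array([.4018,-.039,.12])+zt*.003,R2)
n='wrist';im,d=optics.get_image(n);T=T_wc(n,st);np.savez(n+'14.npz',im=im,d=d,T=T);cv2.imwrite(f'pics/{n}14.png',im)
W=cloud(n,d,T);V=cv2.cvtColor(im,cv2.COLOR_BGR2HSV)[...,2]
Q=(W-p)@r.as_matrix();z=W[...,2];m=(z>.13)&(z<.145)&(V<90)&(abs(Q[...,0])<.03)&(abs(Q[...,1])<.03)
print(m.sum());q=Q[m];print(np.percentile(q,[2,50,98],axis=0).round(4).tolist())
E
```

```text
[ 0.40655811 -0.04516826  0.15726214] [-0.627 -0.042  0.741  2.024 -0.062  1.305 -2.095] F [-0.8  0.2  0.8] g 0.702 20.3
tcp in pivot frame [-0.0567  0.1338 -0.0189] F in cradle [-0.9  0.8  0.1]
shift(tool mm) [-0.8 -2.2 41. ] | 41.1  turn(deg) [ 0.28  0.24 -0.21] | 0.4
995
[[-0.0109, -0.0123, 0.0203], [-0.0006, -0.0025, 0.0223], [0.0076, 0.008, 0.026]]
```

View pics/wrist14.png

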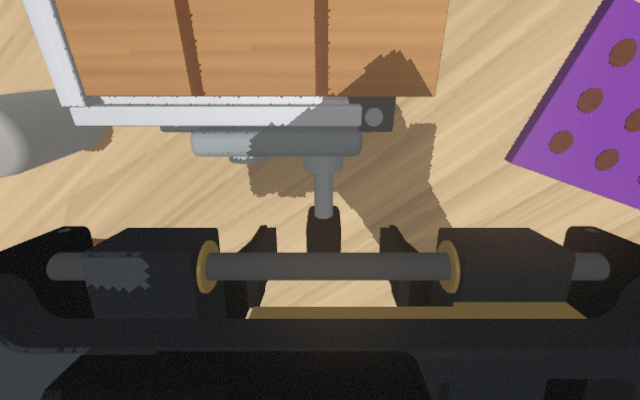

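Emit:
arm_command:
  motion:
    - [[-1, -2, 12], [0, 0, 0], 0.3]
    - [[0, 0, 14], [0, 0, 0], 0.3]
    - [[0, 0, 12], [0, 0, 0], 0.4]
    - [[0, 0, 0], [0, 0, 0], 0.6]
    - [[0, 0, 0], [0, 0, 0], 0.8]
    - [[0, 0, 0], [0, 0, 0], 1]
    - [[0, 0, 0], [0, 0, 0], 1]
    - [[0, 0, 0], [0, 0, 0], 1]
  force: 25

```text
time: 21.02
position: [0.4046, -0.0382, 0.1233]
tool_rot: [-2.912, 0.987, 0.254]
ft_force: [0.3, -0.9, -0.1]
grip_width: 0.332
```

```bash
python3 chk.py; python3 - <<'E'
from pin import *
p,r,st=cur();print('-y_c dir in tool',r.inv().apply(-yv).round(3), 'jig y of tcp',(p-np.array([PAR[0],PAR[1],.12]))@yv)
E
```

```text
[ 0.40463123 -0.03822446  0.12328023] [-0.629 -0.008  0.743  2.073 -0.09   1.224 -2.074] F [ 0.3 -0.9 -0.1] g 0.332 21.0167
tcp in pivot frame [-0.0258  0.1395 -0.0338] F in cradle [-0.2 -0.8 -0.5]
-y_c dir in tool [ 0.985 -0.001 -0.173] jig y of tcp 0.13951427788464815
```

Emit:
arm_command:
  motion:
    - [[0, 0, 3], [0, 0, 0], 1]
    - [[0, 0, 0], [0, 0, 0], 1]
    - [[0, 0, 0], [0, 0, 0], 1]
    - [[0, 0, 0], [0, 0, 0], 1]

```text
time: 21.35
position: [0.4034, -0.0392, 0.1202]
tool_rot: [-2.914, 0.989, 0.256]
ft_force: [-3.3, -3.5, 6.4]
grip_width: 0.255
```

```bash
python3 chk.py
```

```text
[ 0.40342096 -0.0391623   0.12021564] [-0.628 -0.004  0.744  2.078 -0.09   1.219 -2.072] F [-3.3 -3.5  6.4] g 0.255 21.35
tcp in pivot frame [-0.0241  0.1399 -0.0367] F in cradle [-8.   0.5 -0.5]
```

Emit:
arm_command:
  motion:
    - [[2.5, 0, -0.4], [0, 0, 0], 1]
    - [[2.5, 0, -0.4], [0, 0, 0], 1]
    - [[2.5, 0, -0.5], [0, 0, 0], 1]
    - [[2.5, 0, -0.4], [0, 0, 0], 1]
    - [[2.5, 0, -0.4], [0, 0, 0], 1]
    - [[2.5, 0, -0.5], [0, 0, 0], 1]
    - [[2.5, 0, -0.4], [0, 0, 0], 1]

```text
time: 21.93
position: [0.4165, -0.0492, 0.1202]
tool_rot: [-2.913, 0.988, 0.26]
ft_force: [-5.4, -1.6, 9.5]
grip_width: 0.25
```

```bash
python3 chk.py;python3 - <<'E'
from pin import *
p,r,st=cur();print('jig y of tcp',(p-np.array([PAR[0],PAR[1],.12]))@yv,'F along -y',np.array(st['ft_force'])@-yv)
E
```

```text
[ 0.41654299 -0.04922467  0.12018141] [-0.611  0.043  0.761  2.044 -0.12   1.226 -2.023] F [-5.4 -1.6  9.5] g 0.25 21.9333
tcp in pivot frame [-0.024   0.1234 -0.0367] F in cradle [-10.4   3.3   1.4]
jig y of tcp 0.12337013911425128 F along -y -3.3439148762598365
```

Emit:
arm_command:
  motion:
    - [[2, 0, -0.4], [0, 0, 0], 1]
    - [[2, 0, -0.3], [0, 0, 0], 1]
    - [[2, 0, -0.4], [0, 0, 0], 1]
    - [[1.5, 0, -0.3], [0, 0, 0], 1]
    - [[0, 0, 0], [0, 0, 0], 1]

```text
time: 22.35
position: [0.4229, -0.0541, 0.1202]
tool_rot: [-2.913, 0.989, 0.259]
ft_force: [-4.1, -2.3, 8.7]
grip_width: 0.25
```

```bash
cat > pc.py <<'E'
from pin import *
p,r,st=cur();print('jig y of tcp',(p-np.array([PAR[0],PAR[1],.12]))@yv,'F along -y',np.array(st['ft_force'])@-yv,st['ft_force'].round(1))
E
python3 pc.py
```

```text
jig y of tcp 0.11540243384914498 F along -y -1.8901650202276443 [-4.1 -2.3  8.7]
```

Emit:
arm_command:
  motion:
    - [[1.5, 0, -0.2], [0, 0, 0], 1]
    - [[1.5, 0, -0.3], [0, 0, 0], 1]
    - [[0, 0, 0], [0, 0, 0], 1]

```text
time: 22.6
position: [0.423, -0.0542, 0.12]
tool_rot: [-2.911, 0.987, 0.269]
ft_force: [-9.7, 1.4, 13.2]
grip_width: 0.256
```

```bash
python3 pc.py
```

```text
jig y of tcp 0.11518577844557391 F along -y -8.562615409750407 [-9.7  1.4 13.2]
```

Emit:
arm_command:
  motion:
    - [[-1, 0, 0], [0, 0, 0], 0.7]
    - [[-1, 0, 0], [0, 0, 0], 0.5]
    - [[0, 0, 0], [0, 0, 0], 0.3]
    - [[0, 0, 0], [0, 0, 0], 0.3]
    - [[0, 0, -10], [0, 0, 0], 0.3]
    - [[0, 0, -30], [0, 0, 0], 0.3]
    - [[0, 0, -35], [0, 0, 0], 0.3]
    - [[0, 0, -35], [0, 0, 0], 0.3]

```text
time: 23.27
position: [0.4394, -0.0658, 0.2297]
tool_rot: [-2.913, 0.988, 0.257]
ft_force: [0.9, 0.4, 0.1]
grip_width: 0.677
```

Emit:
arm_command:
  motion:
    - [[0, 0, -35], [0, 0, 0], 0.3]
    - [[0, 0, -35], [0, 0, 0], 0.3]
    - [[0, 0, 0], [0, 0, 0], 0.3]
    - [[0, 0, 0], [0, 0, 0], 0.3]

```text
time: 23.6
position: [0.4508, -0.0734, 0.2993]
tool_rot: [-2.912, 0.988, 0.249]
ft_force: [-0.1, 1.0, -1.1]
grip_width: 0.698
```

```bash
python3 chk.py; python3 - <<'E'
from pin import *
P,Rm=frames(*PAR,np.radians(57));p,r,st=cur()
for n in ['scene','side','wrist']:
    im,d=optics.get_image(n);T=T_wc(n,st);np.savez(n+'15.npz',im=im,d=d,T=T)
    W=cloud(n,d,T);C=(W-P)@Rm;x,y,z=C[...,0],C[...,1],C[...,2];hv=cv2.cvtColor(im,cv2.COLOR_BGR2HSV);S=hv[...,1];V=hv[...,2]
    bd=(abs(z-.02)<.008)&(x>-.11)&(x<.075)&(abs(y)<.062)&(S>80)
    q=C[bd]
    if len(q)>30:
        print(n,'board',bd.sum(),np.percentile(q,[1,50,99],axis=0).round(4).tolist());A_=np.c_[q[:,0],q[:,1],np.ones(len(q))];print(np.linalg.lstsq(A_,q[:,2],rcond=None)[0].round(4))
    m=(abs(x+.04)<.03)&(y>.095)&(y<.17)&(C[...,2]>.008)&(C[...,2]<.03)&(V<90)
    if m.sum()>5: print(n,'pin',m.sum(),np.percentile(C[m],[2,50,98],axis=0).round(4).tolist())
    cv2.imwrite(f'pics/{n}15.png',im if n=='wrist' else cv2.resize(im[130:250,240:380],None,fx=5,fy=5,interpolation=cv2.INTER_CUBIC))
s=np.load('wrist13.npz');W=cloud('wrist',s['d'],s['T']);C=(W-P)@Rm;V=s['im'].max(-1);m=(abs(C[...,0]+.04)<.03)&(C[...,1]>.095)&(C[...,1]<.17)&(C[...,2]>.008)&(C[...,2]<.03)&(V<90)
print('before',m.sum(),np.percentile(C[m],[2,50,98],axis=0).round(4).tolist())
E
```

```text
[ 0.45078977 -0.07342484  0.29929913] [-0.61  -0.029  0.77   1.725 -0.063  1.588 -2.063] F [-0.1  1.  -1.1] g 0.698 23.6
tcp in pivot frame [-0.1734  0.0815  0.0622] F in cradle [1.4 0.7 0. ]
scene board 601 [[-0.0977, -0.0563, 0.014], [-0.0138, -0.0026, 0.0191], [0.0648, 0.058, 0.0237]]
[-0.0055 -0.0103  0.019 ]
scene pin 22 [[-0.0537, 0.0997, 0.0083], [-0.039, 0.1161, 0.0134], [-0.0325, 0.1278, 0.0165]]
side board 912 [[-0.0956, -0.0561, 0.0127], [-0.0117, 0.0038, 0.0189], [0.0689, 0.057, 0.026]]
[-0.0062  0.004   0.0189]
side pin 36 [[-0.0516, 0.0999, 0.0081], [-0.0402, 0.1223, 0.015], [-0.0306, 0.1324, 0.0197]]
wrist board 24551 [[-0.0964, -0.0563, 0.0208], [-0.0139, -0.01, 0.0228], [0.0693, 0.0501, 0.0247]]
[-0.0065 -0.0053  0.0226]
wrist pin 390 [[-0.0535, 0.1037, 0.0093], [-0.0437, 0.1122, 0.0183], [-0.0339, 0.1242, 0.0199]]
before 353 [[-0.0542, 0.1309, 0.0096], [-0.0442, 0.1396, 0.0159], [-0.0351, 0.1512, 0.0176]]
```

View pics/wrist15.png

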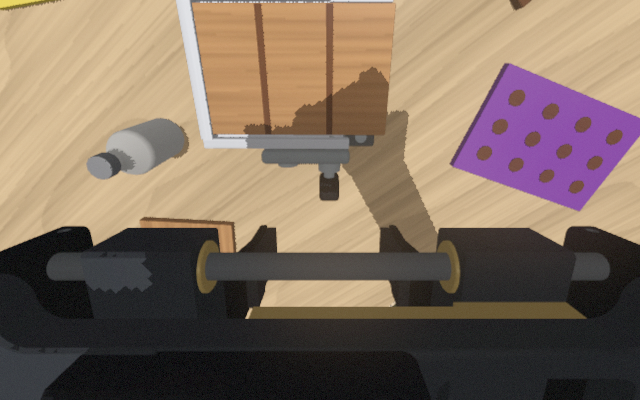

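View pics/scene15.png

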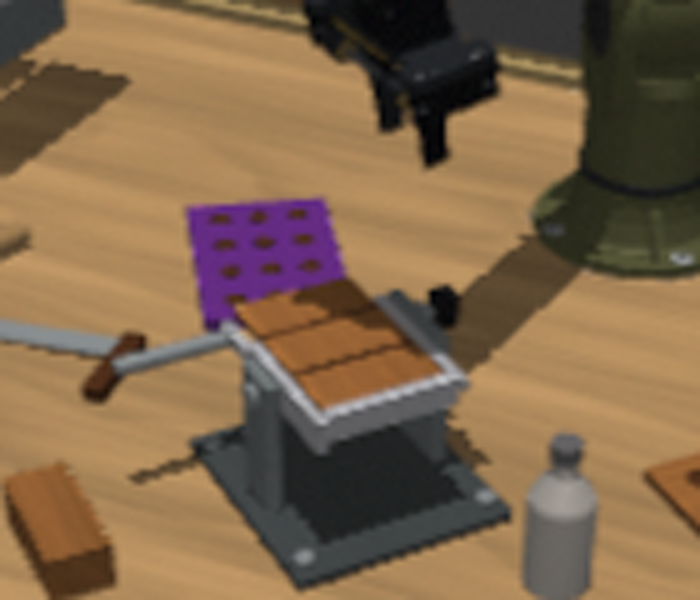

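```bash
python3 - <<'E'
from bench import ctrl
s=ctrl.get_state();print(s['qd'].round(4),s['time']);print(ctrl.close_job())
E
```

```text
[-0.0016  0.0043 -0.0011  0.0107  0.0007 -0.001  -0.0002] 23.75
the job is handed in; nothing more can be done
None
```

The job is done and handed in at 23.75 s of the 64 s allowed. I don't have a verdict, because the hand-in gives none.

**What I did:**
- **Board:** I lifted it out by its free upper end and turned it 180° about its length. I then lowered it between the fences until I felt the bed and then the lip, and let go.
- **Cradle:** I gripped the handle bar and swung it down to level. I kept pressing about 4 mm further, then released it.
- **Lock pin:** I gripped the pin block and pushed it in along the pivot until it stopped. I then backed clear upward.

**Last checks:**
- **Board:** only the two cross lines show on top. It is about 1 mm or less from the seat along and across the bed, and nothing suggests it moved during the swing.
- **Cradle:** the board's surface reads about 0.006 rad from level in all three cameras.
- **Pin:** the wrist camera shows the block about 27 mm further in than before. It would not move at about 8.6 N, well above the 3 N of friction, so I take it as home.
- **Bystanders:** those in view looked undisturbed, but I did not re-measure them.

**What disagreed:**
- **Cameras:** the wrist camera put surfaces 2–4 mm away from the other two. It puts the board top at about 22.6 mm where 20 mm is expected, against about 19 mm from the other cameras.
- **Handle:** force did not rise sharply at the level stop. The pads probably slipped on the bar there, so I judged level from the pictures.

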